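# Make up a field test kit in the carrying caddy

### The job

Make up the field test kit in the white carrying caddy: put the larger of the two white bottles, the shorter of the two serum vials, the test cassette and the timer each into the grey insert that is shaped for it, the bottle and vial upright, the cassette and timer flat and face up, all fully down in their recesses. Keep the bottle and vial upright on the way, and set everything down rather than dropping it. The smaller white bottle and the taller vial are not part of the kit: leave them where they stand.

Things in the scene. Friction and masses are not known exactly. Their poses are not given: they have to be found in the camera images.
- large_bottle: the larger white reagent bottle (blue screw cap): 52 mm diameter body up to 85 mm, shoulder to 103 mm, cap 30 mm diameter, 115 mm tall in all; origin at the centre of its base, z up; about 0.14 kg. Wanted in the kit
- small_bottle: the smaller white reagent bottle (green screw cap), 46 mm diameter, 98 mm tall; origin at the centre of its base, z up. Not part of the kit, stays where it stands
- short_vial: the shorter of the two clear glass serum vials with a white crimp cap: 25 mm diameter, 56 mm tall; origin at the centre of its base, z up; about 35 g. Wanted in the kit
- tall_vial: the taller of the two serum vials, the same look: 27 mm diameter, 64 mm tall; origin at the centre of its base, z up. Not part of the kit, stays where it stands
- cassette: white plastic lateral-flow test cassette lying flat, window up: 20 mm (x) by 70 mm (y) by 5 mm thick (6 mm at the rim of its window); origin at the centre of its underside, long axis y, z up; about 16 g; thin, so hold it lightly and as low on its long sides as the fingertips reach
- timer: white kitchen-type timer lying flat, display and three round keys up: 62 mm (x) by 66 mm (y), 17 mm thick, 19 mm over the keys; origin at the centre of its underside, z up; about 60 g; rests on the bench and is gripped by its sides, across x
- bottle_insert: fixed grey insert for the large bottle, 76 mm (x) by 84 mm (y), 34 mm high, with a central round well 64 mm across; origin at the centre of its underside, z up; well floor 8 mm above the origin, mouth 34 mm. Four such inserts lie two by two, parallel, in any arrangement in one white tray, the caddy
- vial_insert: fixed grey insert for the short vial, same size and frame, with a central round well 40 mm across, floor 8 mm above the origin, mouth 34 mm. The caddy round the inserts is 162 (x) by 178 mm (y) with walls 4 mm thick and 30 mm high and grip lips on its x sides (to 92 mm from its centre); inserts' undersides are 4 mm above the bench
- cassette_insert: fixed grey insert of the same size and frame with a cross-shaped recess: a slot 30 mm (x) by 78 mm (y) for the cassette, floor 28 mm above the origin, mouth 34 mm, and across its middle a finger notch 68 mm (x) by 36 mm (y), floor 22 mm, giving fingers room to hold the cassette by its long sides while it lies in the slot
- timer_insert: fixed grey insert of the same size and frame with a shallow rectangular pocket 70 mm (x) by 76 mm (y), floor 26 mm above the origin, mouth 34 mm; the timer may lie in it any way round that fits and stands 9 mm proud of it, so grip it by the upper half of its sides
There are look-alikes about, which are no part of the job. What is shaped like the large_bottle but purple or red is not meant.

How it is judged (in metres and radians):
At the end, for the whole second after the job is handed in: Bottle and vial stand within 12 mm of their wells' centres, cassette within 13 mm and timer within 14 mm of their inserts' centres, all within 4 mm of the recess floor, upright or flat (7 and 4.5 degrees), released and at rest; small bottle and tall vial still stand within 30 mm of their start (horizontal distance between large_bottle and bottle_insert below 0.012 m and z of large_bottle in the frame of bottle_insert between 0.004 and 0.012 m and angle between each of large_bottle, short_vial's own z axis and vertical below 0.12 rad and linear speed of each of large_bottle, short_vial, cassette, timer below 0.02 m/s and angular speed of each of large_bottle, short_vial, cassette, timer below 0.3 rad/s and horizontal distance between short_vial and vial_insert below 0.012 m and z of short_vial in the frame of vial_insert between 0.004 and 0.012 m and horizontal distance between cassette and cassette_insert below 0.013 m and z of cassette in the frame of cassette_insert between 0.024 and 0.032 m and angle between each of cassette, timer's own z axis and vertical below 0.08 rad and horizontal distance between timer and timer_insert below 0.014 m and z of timer in the frame of timer_insert between 0.022 and 0.03 m and distance of each of small_bottle, tall_vial from where it was at the start of the episode below 0.03 m and angle between each of small_bottle, tall_vial's own z axis and vertical below 0.15 rad); the robot touches nothing.
It fails at once if the small bottle is pushed away (30 mm) or knocked over (distance of small_bottle from where it was at the start of the episode above 0.03 m or angle between small_bottle's own z axis and vertical above 0.5 rad).
It fails at once if the tall vial is pushed away (30 mm) or knocked over (distance of tall_vial from where it was at the start of the episode above 0.03 m or angle between tall_vial's own z axis and vertical above 0.5 rad).
It fails at once if the large bottle or the short vial is tipped over (angle between any of large_bottle, short_vial's own z axis and vertical above 0.7 rad).
It fails at once if a kit thing is dropped or thrown (faster than 0.6 m/s while no finger touches it: a fall of about 2 cm) ((linear speed of large_bottle above 0.6 m/s and contact force between the fingers and large_bottle below 0.02 N) or (linear speed of short_vial above 0.6 m/s and contact force between the fingers and short_vial below 0.02 N) or (linear speed of cassette above 0.6 m/s and contact force between the fingers and cassette below 0.02 N) or (linear speed of timer above 0.6 m/s and contact force between the fingers and timer below 0.02 N)).
It also fails if it takes over 117 s, if anything falls off the work surface, if the arm or the gripper's body presses on something with over 40 N, if the wrist force passes 120 N, or if a joint passes its speed limit or range.

### The arm

A 6-joint arm with a two-finger parallel gripper is mounted at the origin on a cart in front of the work surface, level with it; the furniture and walls round the work are solid. World frame = base frame: x ahead of the robot, y to its left, z up, the work surface at z = 0. Lengths are in m, angles in degrees, forces in N, time in s.
With the tool pointing down it reaches from about 0.4 to 0.825 m from the base axis. Payload 7 kg.
Tool frame: the origin (TCP) lies midway between the tips of the shut fingers; the grasp point (between the pads) lies 19 mm behind it; z points along the fingers, y is the line along which they close (so a half turn about z gives the same grasp; the last joint's range is limited). The gripper opens to 88 mm and grips with 3 to 60 N. Pads are 19 mm wide; open, the fingers measure 130 mm over their backs; the gripper's body (78 mm by 193 mm) begins 47 mm behind the grasp point.
Start: joints at [92.71, 20.546, 0.682, 0, -70.136, -16.507], TCP at [0.161, 0.655, 0.227] pointing down, gripper open.
Joint ranges: [-176.03, 176.03], [-82.01, 121.73], [-58.28, 71.71], [-173.87, 95.51], [-174.79, -0.11], [-173.66, 173.66]. Speed limits (degrees/s): [136.94, 136.94, 172.46, 180, 180, 180].

### API

Orientations are given as [roll, pitch, yaw] about the fixed x, y, z axes, in that order (R = Rz(yaw) Ry(pitch) Rx(roll)).
In Python, from plant import ctrl gives the robot as it stands. The module is installed in compiled form; this text tells all that it offers.
- The arm moves only by the tool send_rows, never from a script. Its argument "plan" is a list that holds one entry, the list of rows, each a list of 6 numbers: the shift along the tool's x, y, z in cm, then the turn, a rotation vector about the tool's x, y, z in degrees. A call has 1 to 8 rows; each row is the pose to reach, as a shift and turn from the pose commanded when the call began, along the tool's axes at that moment; what a row does not reach only later rows make up. A row lasts 1/12 s, in which the tool goes at most 41.7 mm and 7.16 degrees, less where a joint would pass 70% of its speed; a pose out of reach is approached as far as the arm can. A call with a gripper value outside its range is refused whole. "fingers" is the opening, from 0 (shut) to 1 (fully open), set as the call begins (left out, the last holds). The fingers move at their own pace and stop on an object; the grip force is fixed at half the most. Time passes only in rows, so rows that repeat a pose let the fingers close. It gives the time, the measured TCP pose, the force, the opening and the grip force at its end, in the units of the state.
- ctrl.get_obs(): the state, without advancing time (a new reading comes with each control period).
- ctrl.snapshot(name): name is "scene" or "top" or "wrist"; returns a dict with "img" (480x640x3 uint8, red, green, blue), "K" (3x3 intrinsics, pixels), "k1" (the pictures are not rectified: a ray, as slopes to the right and down, at radius r is drawn at 1 + k1 r^2 times it, then the intrinsics apply), "pose" (4x4, takes a point from camera to world coordinates). Camera axes: x right, y down, z forward; pixel columns grow to the right and rows downward; lengths in m; the calibration is good to about 2 mm. A picture is of the moment at which its call begins. There is no depth.
- ctrl.close_job(): hands the job in; it is judged then, once.
The state is a dict: "clock": time; "joint_pos": joint angles; "qvel": joint speeds; "tau": joint torques, N m; "tool_pos": TCP position; "orientation": TCP orientation; "force": force on the tool from outside, world axes, zero at the start; "moment": the same for the moment, N m; "opening": finger opening in m; "gripper_force": force on a finger pad.
Only numpy, scipy, OpenCV 4.12 (cv2) and the standard library are available. Lean on these libraries where they do the work, as an engineer would, in place of code of your own. Each camera call takes 0.05 s, during which the arm holds its last target. There are 200 camera calls.

## Working session

There is one attempt and no reset: what is moved stays moved. The work goes in short steps, Python scripts to look and compute and a tool call to move; the robot and the scene stay as the last step left them, time stands still between calls to the robot, and variables do not carry over. Pictures are saved under pics/ and viewed, at most 14 in all, crops included, and the job is handed in when it is done.

Besides the shell and the picture viewer there is one more tool, called as a command line: name --argument value ..., lists and objects as JSON in quotes. send_rows: Moves the arm, as the interface text tells. Its arguments: {"type":"object","properties":{"plan":{"type":"array","items":{"type":"array","items":{"type":"array","items":{"type":"number"}}}},"fingers":{"type":"number"}},"required":["plan"]}

```bash
mkdir -p pics
cat > h.py <<'E'
import numpy as np, cv2
from scipy.spatial.transform import Rotation as R
from plant import ctrl
def snap(n,f=None):
    s=ctrl.snapshot(n); np.savez(f"{f or n}.npz",**{k:np.array(s[k]) for k in("img","K","k1","pose")})
    cv2.imwrite(f"pics/{f or n}.png",s["img"][:,:,::-1]); return s
def ld(f): return dict(np.load(f+".npz"))
def world(s,uv,z):
    K=s["K"];k1=float(s["k1"]);T=s["pose"];uv=np.atleast_2d(np.array(uv,float))
    p=cv2.undistortPoints(uv.reshape(-1,1,2),K,np.array([k1,0,0,0.])).reshape(-1,2)
    d=np.c_[p,np.ones(len(p))]@T[:3,:3].T
    o=T[:3,3]; return o+d*((z-o[2])/d[:,2:3])
def pix(s,P):
    T=np.linalg.inv(s["pose"]);P=np.atleast_2d(np.array(P,float))
    return cv2.projectPoints(P,cv2.Rodrigues(T[:3,:3])[0],T[:3,3],s["K"],np.array([float(s["k1"]),0,0,0.]))[0].reshape(-1,2)
def rel(pos,yaw):
    """shift cm in tool axes to world TCP pos, tool pointing down; and turn about tool z to get tool y-axis at world angle yaw (mod 180)"""
    o=ctrl.get_obs();Rm=R.from_euler('xyz',o["orientation"],degrees=True).as_matrix()
    d=Rm.T@(np.array(pos)-o["tool_pos"])*100
    ya=np.degrees(np.arctan2(Rm[1,1],Rm[0,1])); t=-((yaw-ya+90)%180-90)
    return d.round(2),round(t,1),o["joint_pos"]
E
python3 - <<'E'
from h import *
o=ctrl.get_obs();print(o)
for n in("scene","top","wrist"):
    s=snap(n);print(n,s["K"].tolist() if n!="x" else 0,s["k1"],np.round(s["pose"],3).tolist())
E
```

```text
{'clock': 0.0, 'joint_pos': array([ 9.27098746e+01,  2.05932945e+01,  6.33400479e-01, -2.11643490e-02,
       -7.01360607e+01, -1.65068776e+01]), 'qvel': array([ 0.10108749,  0.07215535,  0.04482755, -0.09914142,  0.05526867,
       -0.03750605]), 'tau': array([ 6.94095743e-04, -5.82722998e+01,  2.93055189e+01,  6.99753240e+00,
        7.03173835e-03, -1.36252502e-04]), 'tool_pos': array([0.16087938, 0.65503577, 0.22559559]), 'orientation': array([ 1.79902347e+02, -8.19084598e-03, -1.38042041e+01]), 'force': array([ 0.21512795, -0.46410061,  0.4461858 ]), 'moment': array([ 0.00527373, -0.06880888, -0.00101133]), 'gripper_force': 0.0, 'opening': 0.08746242594856254}
scene [[446.4390536305311, 0.0, 318.1107101452544], [0.0, 446.4390536305311, 239.1707625772596], [0.0, 0.0, 1.0]] -0.06395650190796061 [[0.812, -0.202, 0.547, -0.067], [-0.583, -0.317, 0.748, -0.82], [0.022, -0.927, -0.375, 0.502], [0.0, 0.0, 0.0, 1.0]]
top [[436.12896630743114, 0.0, 325.91848129363547], [0.0, 436.12896630743114, 232.9350967038888], [0.0, 0.0, 1.0]] -0.0028730560044727986 [[0.024, -0.984, 0.176, 0.381], [-1.0, -0.024, 0.002, 0.072], [0.002, -0.176, -0.984, 1.187], [0.0, 0.0, 0.0, 1.0]]
wrist [[388.5929132297832, 0.0, 319.6688354334817], [0.0, 388.5929132297832, 233.4365187271324], [0.0, 0.0, 1.0]] -0.058373936257390284 [[-0.239, -0.931, -0.275, 0.236], [-0.971, 0.23, 0.065, 0.638], [0.002, 0.283, -0.959, 0.384], [0.0, 0.0, 0.0, 1.0]]
```

View pics/top.png

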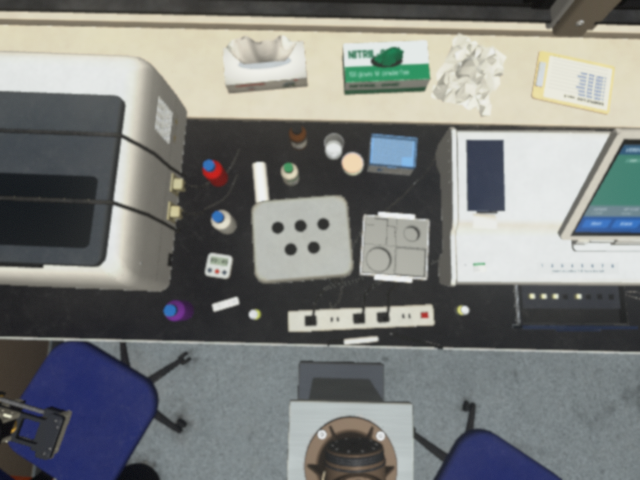

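View pics/scene.png

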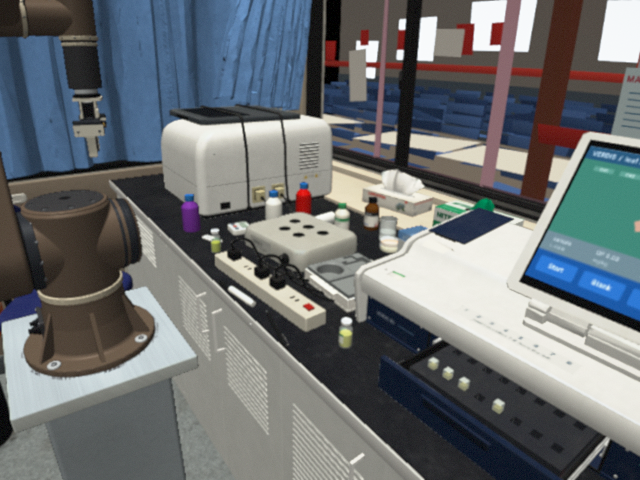

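Top view: candidates are large bottle with blue cap (221,217); red (214,172) and purple (177,310) look-alikes; green-cap small bottle (290,172); vials at (254,314) and (463,310); cassette (226,304) vs a white stick (361,340); timer (219,265); caddy (395,247). I'll check these in close crops.

Run:
```python
from h import *
s=ld("top");im=s["img"][:,:,::-1]
a=cv2.resize(im[190:350,150:300],None,fx=3.7,fy=3.7,interpolation=cv2.INTER_CUBIC)
b=cv2.resize(im[205:290,350:440],None,fx=6.9,fy=6.9,interpolation=cv2.INTER_CUBIC)[:592]
cv2.imwrite("pics/c1.png",a);cv2.imwrite("pics/c2.png",b)
print(a.shape,b.shape)
# vial sizes from scene: 
t=ld("scene");im=t["img"][:,:,::-1]
v=[cv2.resize(im[y:y+50,x:x+40],None,fx=9,fy=9,interpolation=cv2.INTER_CUBIC) for x,y in((195,218),(326,308))]
cv2.imwrite("pics/c3.png",np.hstack(v))
for n,uv,z in(("lb",(222,214),.115),("sb",(290,168),.098),("v1",(253,314),.06),("v2",(463,310),.06),("cas",(226,304),.005),("stick",(361,340),.005),("timer",(219,265),.018),("cad",(395,247),.038)):
    print(n,world(s,uv,z).round(3))
```

```text
(592, 555, 3) (586, 621, 3)
lb [[0.614 0.337 0.115]]
sb [[0.745 0.172 0.098]]
v1 [[0.368 0.255 0.06 ]]
v2 [[ 0.391 -0.28   0.06 ]]
cas [[0.392 0.337 0.005]]
stick [[ 0.307 -0.025  0.005]]
timer [[0.495 0.36  0.018]]
cad [[ 0.552 -0.11   0.038]]
```

View pics/c1.png

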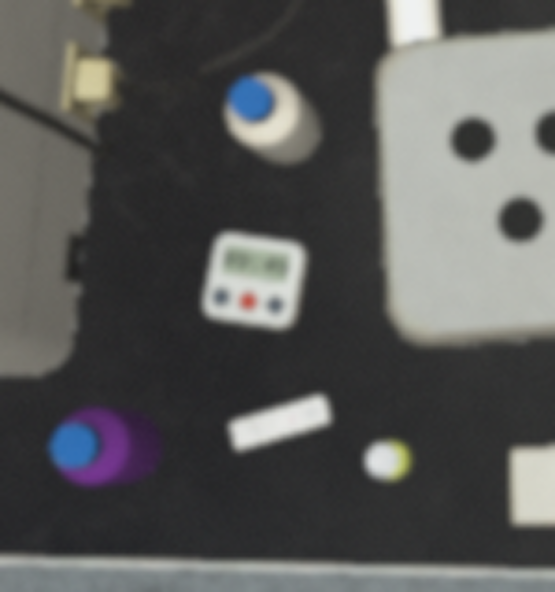

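View pics/c2.png

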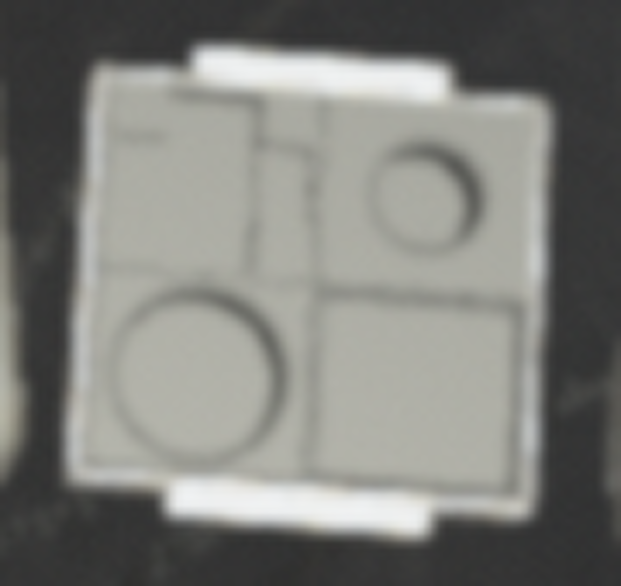

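View pics/c3.png

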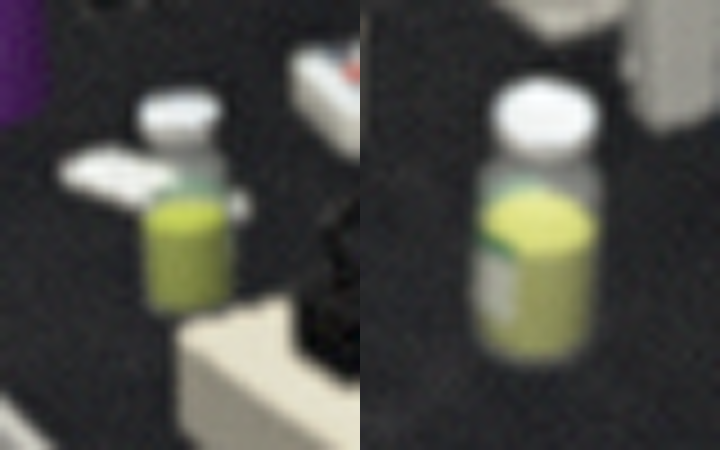

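c1 confirms white bottle with blue cap, timer, window-up cassette and vial 1. c2 shows the wells: cassette far-left, vial far-right, bottle near-left, timer near-right. c3 shows both vials; I'll measure their absolute sizes.

Run:
```python
from h import *
s=ld("top");t=ld("scene")
def c1(x,y):return (150+x/3.7-.4,190+y/3.7-.4)
def c2(x,y):return (350+x/6.9-.4,205+y/6.9-.4)
# vials: body bottom/top in scene crops; cap top centre pixel; width
for n,x0,y0,cap,lo,w,hi in(("v1",195,218,(180,108),(188,312),(145,232),108),("v2",326,308,(545,108),(535,360),(478,600),108)):
    ox=0 if n=="v1" else 360
    capuv=(x0+(cap[0]-ox)/9-.4,y0+cap[1]/9-.4); louv=(x0+(lo[0]-ox)/9-.4,y0+lo[1]/9-.4)
    front=world(t,louv,0)[0]; d=front-t["pose"][:3,3];d[2]=0;d/=np.linalg.norm(d)
    base=front+d*.013
    # height h so projection matches cap row
    hs=np.arange(.045,.075,.0005);pr=np.array([pix(t,base+[0,0,h])[0] for h in hs])
    h=hs[np.argmin(abs(pr[:,1]-capuv[1]))]
    dist=np.linalg.norm(base-t["pose"][:3,3]);print(n,"base",base.round(3),"h",h,"width mm",(w[1]-w[0])/9/446*dist*1000)
print("lb cap",world(s,c1(251,99),.115).round(4))
# bottle base from lower edge
print("timer corners",world(s,[c1(215,232),c1(305,240),c1(292,329),c1(203,318)],.017).round(4).tolist(), "mean",world(s,[c1(215,232),c1(305,240),c1(292,329),c1(203,318)],.017).mean(0))
c=world(s,[c1(228,428),c1(323,394),c1(333,415),c1(237,451)],.005);print("cas",c.round(4).tolist(),c.mean(0))
c=world(s,[c2(97,63),c2(552,95),c2(535,520),c2(67,487)],.03);print("cad",c.round(4).tolist(),c.mean(0))
print([np.linalg.norm(c[i]-c[i-1]).round(4) for i in range(4)])
print("wells b,v",world(s,[c2(198,376),c2(428,197)],.038).round(4).tolist(), "timer pkt",world(s,[c2(322,290),c2(518,300),c2(512,490),c2(308,472)],.038).mean(0))
for n,uv in(("bigbox TL",(252,198)),("box BR",(353,278)),("boxTR",(350,196)),("boxBL",(258,283)),("strip TL",(288,310)),("strip TR",(435,304)),("boxL2",(440,250)),("toaster",(188,250))):print(n,world(s,uv,.06).round(3))
```

```text
v1 base [0.373 0.267 0.   ] h 0.06200000000000001 width mm 27.657360833528674
v2 base [ 0.399 -0.279  0.   ] h 0.053500000000000006 width mm 26.531150923442507
lb cap [[0.6076 0.3479 0.115 ]]
timer corners [[0.5285, 0.3927, 0.017], [0.5242, 0.3266, 0.017], [0.4593, 0.332, 0.017], [0.4656, 0.3969, 0.017]] mean [0.49438923 0.36204255 0.017     ]
cas [[0.3877, 0.3764, 0.005], [0.4137, 0.3092, 0.005], [0.3988, 0.3011, 0.005], [0.3715, 0.3687, 0.005]] [0.39292152 0.33885158 0.005     ]
cad [[0.6427, -0.0267, 0.03], [0.6342, -0.2057, 0.03], [0.4674, -0.1963, 0.03], [0.4757, -0.0167, 0.03]] [ 0.55498161 -0.11136005  0.03      ]
[np.float64(0.1673), np.float64(0.1792), np.float64(0.1671), np.float64(0.1798)]
wells b,v [[0.5188, -0.0659, 0.038], [0.5908, -0.155, 0.038]] timer pkt [ 0.51637849 -0.14920371  0.038     ]
bigbox TL [[0.671 0.274 0.06 ]]
box BR [[0.466 0.002 0.06 ]]
boxTR [[0.683 0.013 0.06 ]]
boxBL [[0.447 0.246 0.06 ]]
strip TL [[0.38  0.166 0.06 ]]
strip TR [[ 0.404 -0.208  0.06 ]]
boxL2 [[ 0.544 -0.224  0.06 ]]
toaster [[0.528 0.433 0.06 ]]
```

Vial 2, at (0.395,-0.28), measures ~53 mm tall and vial 1 ~62 mm, so vial 2 is the short one; I'll recheck it close up. Next I go over the left group.

Run:
```python
from h import *
print(rel([.161,.655,.34],90)); print(rel([.43,.32,.34],90))
```

```text
(array([ 1.000e-02,  3.000e-02, -1.141e+01]), np.float64(-13.8), array([ 9.27099301e+01,  2.05813207e+01,  6.46105717e-01, -1.08746829e-02,
       -7.01364022e+01, -1.65067804e+01]))
(array([ 34.13,  26.14, -11.38]), np.float64(-13.8), array([ 9.27099301e+01,  2.05813207e+01,  6.46105717e-01, -1.08746829e-02,
       -7.01364022e+01, -1.65067804e+01]))
```

send_rows --plan '[[[0,0,-4,0,0,0],[0,0,-8,0,0,0],[0,0,-11.4,0,0,0],[3,2.3,-11.4,0,0,-3],[6,4.6,-11.4,0,0,-6],[9,6.9,-11.4,0,0,-9],[12,9.2,-11.4,0,0,-12],[15,11.5,-11.4,0,0,-13.8]]]'

```text
clock: 0.82
tool_pos: [0.2798, 0.5064, 0.3404]
orientation: [180.0, 0.0, 0.2]
force: [1.2, 1.0, 0.5]
opening: 0.0876
gripper_force: 0.0
```

Run:
```python
from h import *
print(rel([.43,.32,.34],90),ctrl.get_obs()["orientation"])
```

```text
(array([14.95, 18.69,  0.04]), np.float64(0.2), array([ 8.04272348e+01,  8.46483459e+00, -8.96483361e-01, -9.57302862e-03,
       -8.06548193e+01,  9.76746026e+00])) [1.79985699e+02 1.20463290e-02 1.93137749e-01]
```

send_rows --plan '[[[3,3.5,0,0,0,0],[6,7.2,0,0,0,0],[9,11,0,0,0,0],[12,14.8,0,0,0,0],[14,17.5,0,0,0,0],[15,18.7,0,0,0,0],[15,18.7,0,0,0,0],[15,18.7,0,0,0,0]]]'

```text
clock: 1.48
tool_pos: [0.43, 0.3195, 0.3405]
orientation: [180.0, 0.0, -0.2]
force: [-0.7, 0.1, 0.4]
opening: 0.0875
gripper_force: 0.0
```

Run:
```python
from h import *
snap("wrist","w1"); print(ctrl.get_obs()["joint_pos"].round(1))
```

```text
[ 57.7   4.2  -5.8  -0.  -80.   32.2]
```

View pics/w1.png

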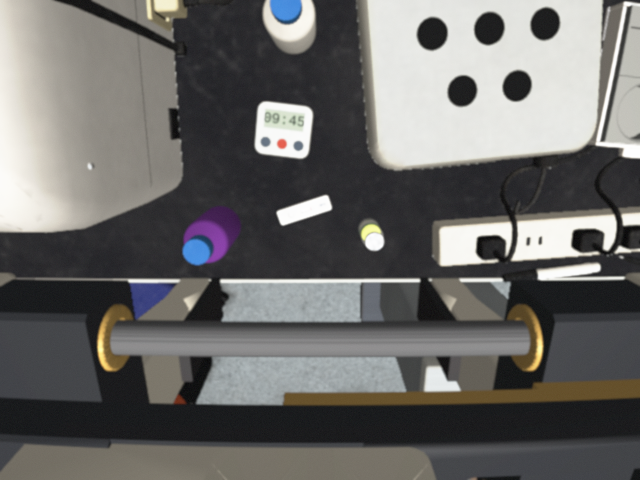

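w1 shows the timer (284,130), cassette (303,210), tall vial (372,238), purple bottle (210,240) and the white bottle with blue cap (287,8), body to (293,50). Measuring by contours.

```bash
cat >> h.py <<'E'
def rect(s,box,z,lo=130,smax=70):
    """white flat thing in pixel box -> centre, sides, yaw of long side, using the hull in the plane z"""
    x0,y0,x1,y1=box;im=s["img"][y0:y1,x0:x1]
    m=((im.min(2)>lo)).astype(np.uint8)
    c=max(cv2.findContours(m,cv2.RETR_EXTERNAL,cv2.CHAIN_APPROX_NONE)[0],key=cv2.contourArea).reshape(-1,2)+[x0,y0]
    P=world(s,c,z)[:,:2];r=cv2.minAreaRect((P*1000).astype(np.float32))
    b=cv2.boxPoints(r);e=b[1]-b[0],b[2]-b[1];l=max(e,key=np.linalg.norm)
    return np.round(r[0],1),np.round(r[1],1),round(float(np.degrees(np.arctan2(l[1],l[0]))%180),1)
E
python3 - <<'E'
from h import *
s=ld("w1");t=ld("top")
print("timer",rect(s,(245,90,325,170),.017)); print("cas",rect(s,(265,185,340,235),.005))
print("timer top",rect(t,(200,248,238,285),.017)); print("cas top",rect(t,(207,292,245,316),.005))
hsv=cv2.cvtColor(t["img"],cv2.COLOR_RGB2HSV)
m=((hsv[...,0]>100)&(hsv[...,0]<120)&(hsv[...,1]>150)&(hsv[...,2]>80)).astype(np.uint8);m[:205]=0;m[235:]=0;m[:,:205]=0;m[:,240:]=0
ys,xs=np.nonzero(m);uv=((xs.min()+xs.max())/2,(ys.min()+ys.max())/2);print("cap",uv,xs.min(),xs.max(),ys.min(),ys.max(),world(t,uv,.11).round(4))
# silhouette outlines: bottle base in w1: lower edge
im=s["img"];col=(im[30:80,293].astype(int)).min(1);print(col.tolist())
row=im[40,250:330].min(1).astype(int);print(row.tolist())
for P in([.60,.35,0],[.605,.345,0],[.61,.34,0]):
  print(P,pix(s,[P,np.array(P)+[0,0,.115]]).round(1).tolist(),pix(t,[P,np.array(P)+[0,0,.115]]).round(1).tolist())
E
```

```text
timer (array([495.3, 363.5]), array([66.9, 62.7]), 82.8)
cas (array([393.8, 340.5]), array([22.2, 72.1]), 108.1)
timer top (array([494.1, 361.9]), array([67.7, 62.9]), 83.3)
cas top (array([392.7, 339.3]), array([22.5, 71.9]), 108.1)
cap (np.float64(217.0), np.float64(216.0)) 212 222 211 221 [[0.6096 0.3504 0.11  ]]
[239, 238, 238, 237, 238, 238, 238, 234, 226, 218, 197, 173, 152, 145, 142, 141, 138, 136, 135, 131, 128, 124, 115, 96, 68, 47, 41, 41, 42, 40, 44, 42, 42, 47, 45, 51, 49, 50, 52, 54, 51, 51, 50, 48, 47, 43, 47, 42, 42, 42]
[42, 39, 37, 41, 43, 42, 44, 44, 44, 46, 45, 46, 43, 45, 46, 48, 46, 47, 46, 44, 40, 45, 60, 83, 102, 114, 120, 127, 134, 145, 157, 166, 175, 183, 190, 196, 198, 201, 204, 206, 203, 202, 199, 197, 194, 190, 183, 177, 170, 161, 155, 150, 148, 145, 145, 145, 143, 142, 140, 138, 134, 130, 119, 97, 67, 47, 41, 40, 42, 37, 41, 38, 40, 41, 40, 40, 39, 41, 39, 43]
[0.6, 0.35, 0] [[293.6, 38.8], [285.3, 13.5]] [[226.6, 227.9], [216.4, 219.3]]
[0.605, 0.345, 0] [[297.7, 34.3], [290.8, 7.4]] [[228.5, 226.1], [218.5, 217.4]]
[0.61, 0.34, 0] [[301.9, 29.7], [296.3, 1.3]] [[230.4, 224.4], [220.7, 215.5]]
```

Run:
```python
from h import *
s=ld("w1")
print(world(s,[(293,53.7)],0).round(4), world(s,[(272.3,42),(314,42)],.01).round(4))
print(rel([.495,.3625,.15],83),rel([.495,.3625,.15],83)[1])
print("cad top c->w1 view:", world(s,(600,140),.034))
```

```text
[[ 0.5835  0.351  -0.    ]] [[0.5949 0.3741 0.01  ]
 [0.5946 0.3258 0.01  ]]
(array([ 6.55, -4.21, 19.04]), np.float64(6.9), array([ 5.76946242e+01,  4.18146024e+00, -5.78943881e+00, -1.48844837e-02,
       -8.00347612e+01,  3.22070409e+01])) 6.9
cad top c->w1 view: [[ 0.48651893 -0.0181122   0.034     ]]
```

Bottle at (0.609,0.350) agrees across the two cameras. It goes first, gripped along x: the toaster and grey box stand at its y sides, and it would otherwise be in the way of the timer grasp.

send_rows --plan '[[[2.2,-0.4,0,0,0,7],[5,-0.9,1,0,0,14],[8,-1.4,3,0,0,21],[11,-1.9,5,0,0,28],[14,-2.4,7,0,0,35],[16.5,-2.8,9,0,0,42],[17.9,-3.05,11,0,0,49],[17.9,-3.05,13,0,0,56]]]'

```text
clock: 2.2
tool_pos: [0.6097, 0.3531, 0.2075]
orientation: [179.9, -0.0, -56.3]
force: [0.2, 0.5, -0.3]
opening: 0.0876
gripper_force: 0.0
```

send_rows --plan '[[[0,0,0,0,0,7],[0,0,0,0,0,14],[0,0,0,0,0,21],[0,0,0,0,0,28],[0,0,0,0,0,34],[0,0,0,0,0,34],[0,0,0,0,0,34]]]'

```text
clock: 2.78
tool_pos: [0.6075, 0.3528, 0.2102]
orientation: [180.0, -0.0, -89.7]
force: [1.0, -0.4, 0.7]
opening: 0.0877
gripper_force: 0.0
```

Run:
```python
from h import *
s=snap("wrist","w2"); print(ctrl.get_obs()["joint_pos"].round(1),rel([.609,.35,.057],0))
```

```text
[ 46.   23.7   3.3  -0.  -69.6 -45.7] (array([ 0.25, -0.14, 15.32]), np.float64(0.3), array([ 4.59643125e+01,  2.36647026e+01,  3.27388762e+00, -5.32295477e-03,
       -6.96347730e+01, -4.56697722e+01]))
```

View pics/w2.png

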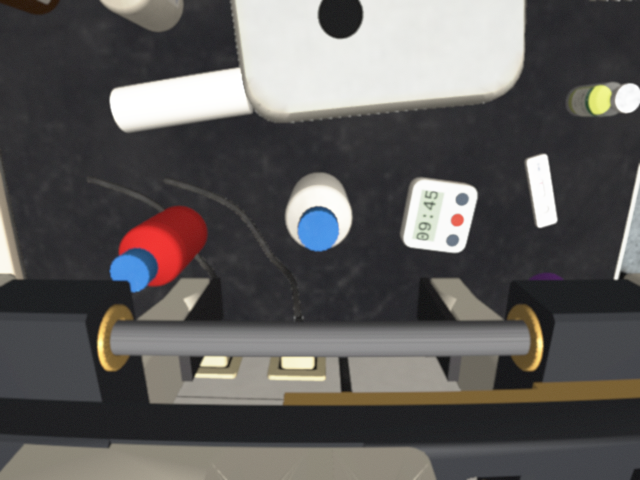

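w2: the bottle's blue cap is at (319,229), body (319,205), centred between the fingers. The red look-alike is at (165,245), the timer at (439,215), the cassette at (541,190).

Run:
```python
from h import *
s=ld("w2")
print(world(s,[(319,229)],.112).round(4),"red cap",world(s,[(131,270)],.113).round(3),"redbase",world(s,[(193,222)],.0).round(3),"box corner/edge",world(s,[(255,115),(515,95)],.06).round(3))
print("base",world(s,[(286,207),(352,207)],.02).round(4), world(s,[(319,173)],.0).round(4))
print("timer",rect(s,(395,170,485,260),.017)); print("cas",rect(s,(515,145,565,235),.005))
```

```text
[[0.6088 0.3489 0.112 ]] red cap [[0.743 0.38  0.113]] redbase [[0.733 0.374 0.   ]] box corner/edge [[0.658 0.273 0.06 ]
 [0.459 0.256 0.06 ]]
base [[0.639  0.3539 0.02  ]
 [0.5786 0.3537 0.02  ]] [[0.609  0.3254 0.    ]]
timer (array([496.3, 362.7]), array([67.1, 62.8]), 82.6)
cas (array([394.3, 340.2]), array([21.7, 71.7]), 108.2)
```

send_rows --plan '[[[0.15,-0.1,2.5,0,0,0.3],[0.25,-0.15,5.5,0,0,0.3],[0.25,-0.15,8.5,0,0,0.3],[0.25,-0.15,11.5,0,0,0.3],[0.25,-0.15,13.5,0,0,0.3],[0.25,-0.15,14.8,0,0,0.3],[0.25,-0.15,15.3,0,0,0.3],[0.25,-0.15,15.3,0,0,0.3]]]'

```text
clock: 3.5
tool_pos: [0.6094, 0.349, 0.0566]
orientation: [179.9, -0.1, -90.2]
force: [0.8, 0.4, 0.9]
opening: 0.0874
gripper_force: 0.0
```

send_rows --plan '[[[0,0,0,0,0,0],[0,0,0,0,0,0],[0,0,0,0,0,0],[0,0,0,0,0,0],[0,0,0,0,0,0],[0,0,0,0,0,0]]]' --fingers 0.3

```text
clock: 4.0
tool_pos: [0.6099, 0.3492, 0.0581]
orientation: [-180.0, 0.0, -90.3]
force: [-0.4, 0.3, 1.6]
opening: 0.0531
gripper_force: 0.9
```

send_rows --plan '[[[0,0,0,0,0,0],[0,0,0,0,0,0],[0,0,-0.5,0,0,0],[0,0,-2,0,0,0],[0,0,-5,0,0,0],[0,0,-8,0,0,0],[0,0,-11,0,0,0],[0,0,-14,0,0,0]]]'

```text
clock: 4.67
tool_pos: [0.6094, 0.3487, 0.1987]
orientation: [180.0, -0.0, -90.3]
force: [0.6, 1.4, -1.9]
opening: 0.0518
gripper_force: 29.9
```

send_rows --plan '[[[1,0,-2,0,0,0],[3,0.8,-4,0,0,0],[6,1.6,-6,0,0,0],[9,2.4,-7,0,0,0],[12,3.2,-8,0,0,0],[15,4,-8,0,0,0],[18,4.8,-8,0,0,0],[21,5.6,-8,0,0,0]]]'

```text
clock: 5.33
tool_pos: [0.5517, 0.1379, 0.2777]
orientation: [180.0, 0.0, -90.3]
force: [0.0, 0.7, -2.0]
opening: 0.0515
gripper_force: 29.9
```

send_rows --plan '[[[3,0.7,0,0,0,0],[6,1.4,0,0,0,0],[9,2.1,0,0,0,0],[12,2.8,0,0,0,0],[13.5,3.2,0,0,0,0],[14,3.4,0,0,0,0],[14,3.4,0,0,0,0],[14,3.4,0,0,0,0]]]'

```text
clock: 6.0
tool_pos: [0.518, -0.0003, 0.2776]
orientation: [-180.0, 0.0, -90.3]
force: [0.4, 0.5, -2.2]
opening: 0.0517
gripper_force: 29.9
```

Run:
```python
from h import *
s=snap("wrist","w3"); print(ctrl.get_obs()["joint_pos"].round(1))
```

```text
[ 21.7   3.9 -14.2  -0.  -72.  -22. ]
```

View pics/w3.png

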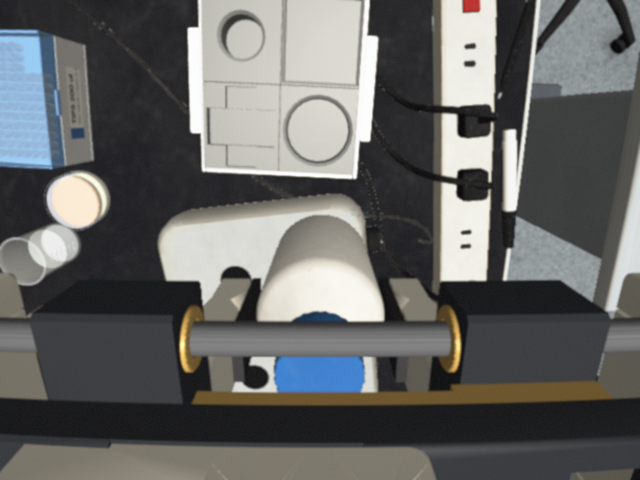

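w3: bottle well mouth at about (318,129), vial well mouth (242,35), cassette recess (240,122), timer pocket (322,40). The bottle is held upright.

Run:
```python
from h import *
s=ld("w3")
w=world(s,[(318,129.5),(242,35),(240,123),(322,40)],.038);print(w.round(4))
print("diam",world(s,[(284,129),(352,129),(219,35),(265,35)],.038).round(4))
g=cv2.cvtColor(s["img"],cv2.COLOR_RGB2GRAY)
print(cv2.HoughCircles(cv2.GaussianBlur(g,(3,3),0)[:180,190:380],cv2.HOUGH_GRADIENT,1,40,param1=60,param2=18,minRadius=18,maxRadius=40))
m=w[:2].mean(0);d=w[1]-w[0];print("centre",m,"yaw",np.degrees(np.arctan2(d[1],d[0])-np.arctan2(-85,77)))
c=world(s,[(202,173),(358,178)],.034);print(c,np.degrees(np.arctan2(c[1,1]-c[0,1],c[1,0]-c[0,0])))
print(rel([.5185,-.066,.28],0))
```

```text
[[ 0.52   -0.0669  0.038 ]
 [ 0.591  -0.1547  0.038 ]
 [ 0.5972 -0.0739  0.038 ]
 [ 0.5156 -0.1494  0.038 ]]
diam [[ 0.5537 -0.0677  0.038 ]
 [ 0.4863 -0.0672  0.038 ]
 [ 0.6128 -0.1551  0.038 ]
 [ 0.5692 -0.1543  0.038 ]]
[[[127.5 128.5  33.8]
  [ 50.5  33.5  23.5]
  [ 55.5 115.5  35. ]]]
centre [ 0.55547774 -0.11078754  0.038     ] yaw -3.204303642593119
[[ 0.64052629 -0.0242856   0.034     ]
 [ 0.47894675 -0.01781926  0.034     ]] 177.70827421318248
(array([ 6.61, -0.07, -0.25]), np.float64(-0.3), array([ 2.17302736e+01,  3.85455221e+00, -1.41645493e+01, -1.14160536e-02,
       -7.19736575e+01, -2.20172662e+01]))
```

send_rows --plan '[[[2,0,1,0,0,0],[4.5,0,3,0,0,0],[6.2,-0.1,6,0,0,0],[6.6,-0.1,9,0,0,0],[6.6,-0.1,12,0,0,0],[6.6,-0.1,14,0,0,0],[6.6,-0.1,14.5,0,0,0],[6.6,-0.1,14.5,0,0,0]]]'

```text
clock: 6.72
tool_pos: [0.5181, -0.0659, 0.1311]
orientation: [179.8, -0.0, -90.2]
force: [0.1, 0.3, -1.4]
opening: 0.0515
gripper_force: 29.9
```

send_rows --plan '[[[0,0,0.8,0,0,0],[0,0,1.8,0,0,0],[0,0,2.8,0,0,0],[0,0,3.8,0,0,0],[0,0,4.8,0,0,0],[0,0,5.6,0,0,0],[0,0,6.0,0,0,0],[0,0,6.1,0,0,0]]]'

```text
clock: 7.38
tool_pos: [0.518, -0.0666, 0.0705]
orientation: [179.9, -0.0, -90.3]
force: [-0.3, 0.3, -2.1]
opening: 0.0516
gripper_force: 29.9
```

send_rows --plan '[[[0,0,0.1,0,0,0],[0,0,0.1,0,0,0],[0,0,0.1,0,0,0]]]'

```text
clock: 7.63
tool_pos: [0.5189, -0.0664, 0.0709]
orientation: [-180.0, 0.0, -90.3]
force: [-0.2, 0.3, -1.5]
opening: 0.0513
gripper_force: 29.9
```

send_rows --plan '[[[0,0,0,0,0,0],[0,0,0,0,0,0],[0,0,0,0,0,0],[0,0,0,0,0,0],[0,0,0,0,0,0]]]' --fingers 0.85

```text
clock: 8.05
tool_pos: [0.5187, -0.0665, 0.0708]
orientation: [-180.0, 0.0, -90.3]
force: [1.0, 0.5, -0.7]
opening: 0.0735
gripper_force: 0.0
```

send_rows --plan '[[[0,0,-2,0,0,0],[0,0,-5,0,0,0],[0,0,-8.5,0,0,0],[0,0,-12,0,0,0],[0,0,-16,0,0,0],[0,0,-20,0,0,0],[0,0,-22,0,0,0],[0,0,-22,0,0,0]]]' --fingers 1

```text
clock: 8.72
tool_pos: [0.5209, -0.0666, 0.2966]
orientation: [-179.5, 0.0, -90.3]
force: [1.2, 0.9, -0.6]
opening: 0.0877
gripper_force: 0.0
```

Run:
```python
from h import *
snap("top","top2")
print(rel([.495,.3625,.29],-7.2)[:2])
# coordinates for vial approach
print(rel([.398,-.279,.29],0))
```

```text
(array([-42.87,   2.7 ,   0.39]), np.float64(6.9))
(array([21.33, 12.07,  0.27]), np.float64(-0.3), array([ 1.42155794e+01,  3.77976089e+00, -1.21896060e+01,  2.67383657e-02,
       -7.37012031e+01, -1.45145863e+01]))
```

The gripper body (193 mm along the closing axis) would hit the standing bottle when the cassette goes in, so the cassette has to go first. I'll park the bottle in the empty timer pocket meanwhile.

send_rows --plan '[[[0,0.1,3,0,0,0],[0,0.2,7,0,0,0],[0,0.2,11,0,0,0],[0,0.2,15,0,0,0],[0,0.2,19,0,0,0],[0,0.2,21.5,0,0,0],[0,0.2,22,0,0,0],[0,0.2,22,0,0,0]]]'

```text
clock: 9.43
tool_pos: [0.5148, -0.0669, 0.0685]
orientation: [179.7, -0.1, -90.3]
force: [-0.7, 0.2, 0.7]
opening: 0.0878
gripper_force: 0.0
```

send_rows --plan '[[[0,0,0,0,0,0],[0,0,0,0,0,0],[0,0,0,0,0,0],[0,0,0,0,0,0],[0,0,0,0,0,0],[0,0,0,0,0,0],[0,0,0,0,0,0],[0,0,0,0,0,0]]]' --fingers 0.3

```text
clock: 10.1
tool_pos: [0.5172, -0.0664, 0.0712]
orientation: [-179.9, 0.0, -90.3]
force: [0.3, 0.2, 5.0]
opening: 0.0522
gripper_force: 29.9
```

send_rows --plan '[[[0,0,-0.5,0,0,0],[0,0,-2,0,0,0],[0,0,-4,0,0,0],[0,0,-6,0,0,0],[2.5,0.1,-6.5,0,0,0],[5.5,0.2,-6.5,0,0,0],[8,0.4,-6.5,0,0,0],[8.45,0.4,-6.5,0,0,0]]]'

```text
clock: 10.77
tool_pos: [0.5109, -0.1534, 0.1354]
orientation: [179.9, -0.0, -90.4]
force: [0.7, 1.0, -1.6]
opening: 0.0518
gripper_force: 29.9
```

send_rows --plan '[[[0,-0.1,0,0,0,0],[0,-0.1,1,0,0,0],[0,-0.1,2,0,0,0],[0,-0.1,3,0,0,0],[0,-0.1,3.8,0,0,0],[0,-0.1,4.3,0,0,0],[0,-0.1,4.6,0,0,0],[0,-0.1,4.6,0,0,0]]]'

```text
clock: 11.43
tool_pos: [0.5132, -0.1506, 0.0892]
orientation: [180.0, -0.0, -90.2]
force: [0.4, -0.2, -1.7]
opening: 0.0515
gripper_force: 30.0
```

Run:
```python
from h import *
o=ctrl.get_obs();print(o["tool_pos"],o["force"])
```

```text
[ 0.51317814 -0.15064385  0.08915948] [ 0.35124749 -0.17339863 -1.67468782]
```

send_rows --plan '[[[0,0,0.1,0,0,0],[0,0,0.1,0,0,0],[0,0,0.1,0,0,0]]]'

```text
clock: 11.68
tool_pos: [0.5134, -0.1508, 0.0889]
orientation: [-180.0, 0.0, -90.3]
force: [0.5, 0.7, 2.6]
opening: 0.0515
gripper_force: 30.0
```

send_rows --plan '[[[0,0,0,0,0,0],[0,0,0,0,0,0],[0,0,0,0,0,0],[0,0,0,0,0,0],[0,0,0,0,0,0]]]' --fingers 0.85

```text
clock: 12.1
tool_pos: [0.5132, -0.151, 0.0886]
orientation: [-180.0, -0.0, -90.3]
force: [-0.0, -0.1, -0.3]
opening: 0.0738
gripper_force: 0.0
```

send_rows --plan '[[[0,0,-2,0,0,0],[0,0,-5,0,0,0],[0,0,-8.5,0,0,0],[0,0,-12,0,0,0],[0,0,-16,0,0,0],[0,0,-20,0,0,0],[0,0,-21,0,0,0],[0,0,-21,0,0,0]]]' --fingers 1

```text
clock: 12.77
tool_pos: [0.5149, -0.1512, 0.303]
orientation: [-179.6, -0.0, -90.3]
force: [0.1, -0.1, -0.3]
opening: 0.0879
gripper_force: 0.0
```

Run:
```python
from h import *
snap("wrist","w4");
print(rel([.393,.340,.30],18.1))
```

```text
(array([-4.903e+01,  1.235e+01,  1.000e-02]), np.float64(-18.4), array([ 4.62080270e+00,  4.83538052e+00, -1.01405808e+01,  3.11534916e-03,
       -7.47955387e+01, -4.91903649e+00]))
```

View pics/w4.png

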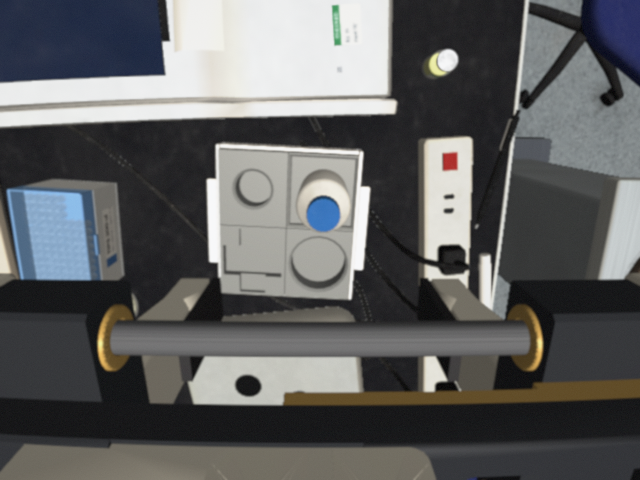

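w4: the bottle is parked upright in the timer pocket, cap (323,213). The bottle well (318,262) and cassette recess (250,262) are clear, and the short vial is at (443,62). Now the cassette.

send_rows --plan '[[[-2,0.5,0,0,0,-2.5],[-5,1.3,0,0,0,-5],[-8.5,2.2,0,0,0,-8],[-12,3.1,0,0,0,-11],[-15.5,3.9,0,0,0,-14],[-19,4.8,0,0,0,-16],[-22.5,5.7,0,0,0,-18],[-26,6.5,0,0,0,-18.4]]]' --fingers 0.5

```text
clock: 13.48
tool_pos: [0.4481, 0.1106, 0.2974]
orientation: [179.9, -0.0, -71.8]
force: [0.2, 0.0, 0.4]
opening: 0.0452
gripper_force: 0.0
```

Run:
```python
from h import *
print(rel([.394,.340,.10],18.1))
s=ld("w4");t=ld("top")
print("vial cap w4",world(s,(445,60),.054).round(4),world(s,(445,60),.062).round(4),"corner",world(s,(393,105),.1),world(s,(393,105),.15))
```

```text
(array([-23.49,  -2.07,  19.73]), np.float64(0.1), array([ 3.84017672e+01, -2.48999739e+00, -1.80469512e+01, -2.20409342e-02,
       -7.45367893e+01, -2.01809607e+01]))
vial cap w4 [[ 0.3942 -0.2843  0.054 ]] [[ 0.3965 -0.2832  0.062 ]] corner [[ 0.45165467 -0.23995213  0.1       ]] [[ 0.46035828 -0.23814998  0.15      ]]
```

send_rows --plan '[[[-3.5,-0.3,0,0,0,0],[-7,-0.6,1,0,0,0],[-10.5,-0.9,3,0,0,0],[-14,-1.2,6,0,0,0],[-17.5,-1.5,8,0,0,0],[-20.5,-1.8,10,0,0,0],[-22.8,-2,12,0,0,0],[-22.8,-2,14,0,0,0]]]'

```text
clock: 14.15
tool_pos: [0.3965, 0.3353, 0.156]
orientation: [179.9, -0.1, -71.7]
force: [0.6, -0.3, 0.2]
opening: 0.0437
gripper_force: 0.0
```

send_rows --plan '[[[0,0,1,0,0,0],[0,0,1,0,0,0]]]'

```text
clock: 14.32
tool_pos: [0.3961, 0.3304, 0.1451]
orientation: [179.7, -0.2, -71.9]
force: [-1.4, -0.5, -0.1]
opening: 0.0438
gripper_force: 0.0
```

Run:
```python
from h import *
s=snap("wrist","w5");print(rel([.394,.340,.002],18.1))
im=s["img"];m=(im.min(2)>150).astype(np.uint8);m[275:]=0
n,l,st,c=cv2.connectedComponentsWithStats(m)
for i in range(1,n):
    if st[i,4]>300: print(st[i],c[i].round(1),world(s,c[i],.005).round(4))
print(pix(s,[[.394,.34,.005]]))
```

```text
(array([-0.99, -0.03, 14.51]), np.float64(-0.0), array([ 6.15846395e+01,  9.77533571e+00, -2.53101706e+01, -3.80942390e-03,
       -5.51329013e+01, -4.34904279e+01]))
[    0     0   293    90 19273] [159.7  34.3] [[0.5468 0.2358 0.005 ]]
[ 427    0   84   29 1552] [473.8   9.8] [[0.3406 0.1511 0.005 ]]
[  428     0   212   275 23033] [541.5 207. ] [[0.2304 0.2647 0.005 ]]
[ 375  123   44   40 1366] [396.8 142.2] [[0.3599 0.2548 0.005 ]]
[ 137  173   98  100 5978] [184.1 221.3] [[0.4987 0.3645 0.005 ]]
[ 305  189   27   86 2229] [318.4 231. ] [[0.3945 0.3391 0.005 ]]
[[318.66657057 232.23934381]]
```

View pics/w5.png

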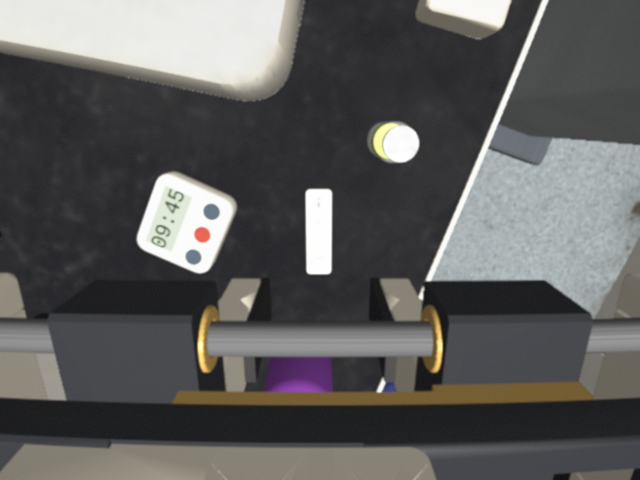

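w5: the cassette (318,231) is aligned with and centred between the fingers; the tall vial (395,142) and timer (185,221) are clear. I'll check the purple bottle's clearance.

Run:
```python
from h import *
s=ld("w1");t=ld("top")
P=np.array([world(s,(197,250),.113)[0],world(t,(169.5,311),.113)[0],world(s,(222,224),0)[0]])
print(P.round(3), (P[:,:2]-[.394,.34])@np.array([-.311,.951]),(P[:,:2]-[.394,.34])@np.array([.951,.311]))
```

```text
[[0.376 0.449 0.113]
 [0.371 0.449 0.113]
 [0.374 0.45  0.   ]] [0.10945514 0.11054598 0.11092742] [0.01678046 0.01183414 0.01511361]
```

send_rows --plan '[[[-0.5,0,2,0,0,0],[-1,0,5,0,0,0],[-1,0,8,0,0,0],[-1,0,11,0,0,0],[-1,0,13,0,0,0],[-1,0,14,0,0,0],[-1,0,14.3,0,0,0],[-1,0,14.3,0,0,0]]]'

```text
clock: 15.03
tool_pos: [0.3951, 0.3419, 0.0061]
orientation: [-180.0, 0.0, -71.9]
force: [-0.6, -0.5, 0.1]
opening: 0.044
gripper_force: 0.0
```

send_rows --plan '[[[0,0,0,0,0,0],[0,0,0,0,0,0]]]'

```text
clock: 15.2
tool_pos: [0.3953, 0.3428, 0.0072]
orientation: [-179.9, 0.1, -71.9]
force: [-0.4, 1.2, -0.1]
opening: 0.0442
gripper_force: 0.0
```

send_rows --plan '[[[0.25,0,0.3,0,0,0],[0.25,0,0.5,0,0,0],[0.25,0,0.5,0,0,0],[0.25,0,0.5,0,0,0]]]'

```text
clock: 15.53
tool_pos: [0.3954, 0.3394, 0.0007]
orientation: [-180.0, 0.0, -71.9]
force: [-0.3, 0.5, -0.0]
opening: 0.0439
gripper_force: 0.0
```

send_rows --plan '[[[0,0,0,0,0,0],[0,0,0,0,0,0],[0,0,0,0,0,0],[0,0,0,0,0,0],[0,0,0,0,0,0],[0,0,0,0,0,0]]]' --fingers 0.16

```text
clock: 16.03
tool_pos: [0.3953, 0.3394, 0.0005]
orientation: [180.0, -0.0, -71.9]
force: [-0.5, 0.2, 0.4]
opening: 0.0196
gripper_force: 30.0
```

send_rows --plan '[[[0,0,-0.5,0,0,0],[0,0,-2,0,0,0],[0,0,-5,0,0,0],[0,0,-8.5,0,0,0],[0,0,-12,0,0,0],[0,0,-16,0,0,0],[0,0,-20,0,0,0],[0,0,-23,0,0,0]]]'

```text
clock: 16.7
tool_pos: [0.3957, 0.3396, 0.2348]
orientation: [-179.8, 0.1, -71.9]
force: [1.2, 0.6, -0.4]
opening: 0.0193
gripper_force: 30.0
```

Run:
```python
from h import *
print(rel([.596,0.0,.24],-2.8),ctrl.get_obs()["opening"])
```

```text
(array([38.5 , -8.47, -0.57]), np.float64(20.9), array([ 6.22498107e+01,  5.55899490e+00, -1.79449009e+01,  4.42934874e-02,
       -6.62971330e+01, -4.41446221e+01])) 0.0193497514803425
```

send_rows --plan '[[[2,-0.4,0,0,0,3],[5,-1.1,0,0,0,6],[8.2,-1.8,0,0,0,9],[11.4,-2.5,0,0,0,12],[14.6,-3.2,0,0,0,15],[17.8,-3.9,0,0,0,18],[20,-4.4,0,0,0,20.9],[20,-4.4,0,0,0,20.9]]]'

```text
clock: 17.37
tool_pos: [0.5004, 0.1599, 0.2308]
orientation: [180.0, -0.0, -93.1]
force: [-0.1, 0.0, 0.1]
opening: 0.0197
gripper_force: 30.0
```

Run:
```python
from h import *
print(rel([.596,0.0,.24],-2.8))
```

```text
(array([ 15.44, -10.43,  -0.91]), np.float64(-0.3), array([ 3.91598423e+01,  6.24103972e+00, -1.76971848e+01,  2.78461070e-02,
       -6.60923175e+01, -4.23117794e+01]))
```

send_rows --plan '[[[2,-1.5,0,0,0,0],[5,-3.5,0,0,0,0],[8,-5.6,0,0,0,0],[11,-7.6,0,0,0,0],[13.5,-9.4,0,0,0,0],[15.4,-10.4,0,0,0,-0.3],[15.4,-10.4,0,0,0,-0.3],[15.4,-10.4,0,0,0,-0.3]]]'

```text
clock: 18.03
tool_pos: [0.5956, 0.0032, 0.2303]
orientation: [180.0, -0.0, -92.6]
force: [-1.3, -0.2, -0.0]
opening: 0.0193
gripper_force: 30.0
```

Run:
```python
from h import *
s=snap("wrist","w6");print(ctrl.get_obs()["tool_pos"])
cv2.imwrite("pics/w6c.png",cv2.resize(s["img"][60:260,250:470,::-1],None,fx=2.8,fy=2.8,interpolation=cv2.INTER_CUBIC))
c,sn=np.cos(np.radians(-2.8)),np.sin(np.radians(-2.8))
f=lambda x,y,z:[.5552+c*x-sn*y,-.1107+sn*x+c*y,z]
# predicted: cassette slot corners + notch corners at mouth
for q in((38.5,42.5),):
  print(pix(s,[f(q[0]/1e3+a,q[1]/1e3+b,.038) for a,b in((-.015,-.039),(.015,-.039),(.015,.039),(-.015,.039),(-.034,-.018),(.034,-.018),(.034,.018),(-.034,.018))]).round(1).tolist())
```

```text
[0.59539025 0.00394178 0.23046735]
[[334.2, 75.8], [298.7, 75.7], [299.6, 168.0], [333.1, 168.0], [356.0, 101.7], [276.9, 101.5], [277.9, 144.1], [354.9, 144.3]]
```

View pics/w6c.png

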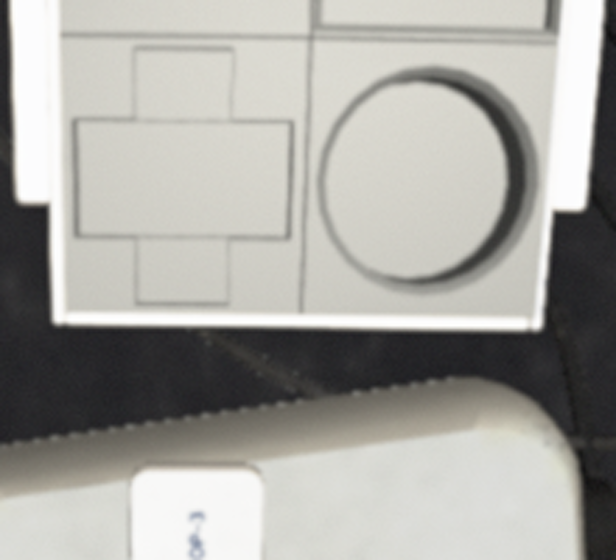

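w6c: the cassette slot spans crop (134–234, 47–303) and the notch (76–292, 119–238), within 1 px of prediction. Insert centre is (0.596,-0.0695).

send_rows --plan '[[[2,-0.1,1,0,0,0.2],[4.5,-0.2,3.5,0,0,0.2],[6.5,-0.4,7,0,0,0.2],[7.3,-0.4,10.5,0,0,0.2],[7.3,-0.4,14,0,0,0.2],[7.3,-0.4,16.5,0,0,0.2],[7.3,-0.4,17,0,0,0.2],[7.3,-0.4,17,0,0,0.2]]]'

```text
clock: 18.75
tool_pos: [0.5952, -0.0682, 0.0593]
orientation: [179.8, -0.0, -92.6]
force: [0.2, 0.5, 0.6]
opening: 0.0195
gripper_force: 30.0
```

send_rows --plan '[[[0,0,0,0,0,0],[0,0,0,0,0,0],[0,0,0,0,0,0]]]'

```text
clock: 19.0
tool_pos: [0.5978, -0.0684, 0.0627]
orientation: [-179.8, 0.0, -92.6]
force: [-0.1, 0.3, -0.5]
opening: 0.0193
gripper_force: 30.0
```

Run:
```python
from h import *
print(ctrl.get_obs()["tool_pos"],rel([.5962,-.0695,.0335],-2.8))
s=snap("wrist","w7")
cv2.imwrite("pics/w7c.png",cv2.resize(s["img"][130:360,180:460,::-1],None,fx=2.5,fy=2.5,interpolation=cv2.INTER_CUBIC))
```

```text
[ 0.59781893 -0.06838784  0.06273518] (array([0.12, 0.17, 2.92]), np.float64(0.2), array([ 1.20715137e+01,  2.23157013e+01, -2.04221909e+01,  2.04792811e-02,
       -4.70621765e+01, -1.47333965e+01]))
```

View pics/w7c.png

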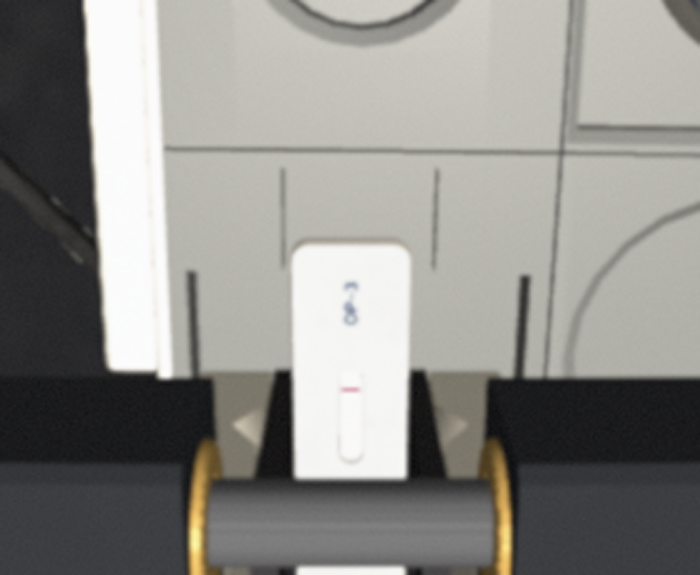

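w7c: the cassette (351) sits about 1.7 mm off the slot centre (359), which matches the pose reading. Correcting and lowering.

send_rows --plan '[[[0.1,0.17,0,0,0,0.2],[0.1,0.17,0.5,0,0,0.2],[0.1,0.17,1.2,0,0,0.2],[0.1,0.17,1.9,0,0,0.2],[0.1,0.17,2.4,0,0,0.2],[0.1,0.17,2.7,0,0,0.2],[0.1,0.17,2.8,0,0,0.2],[0.1,0.17,2.8,0,0,0.2]]]'

```text
clock: 19.72
tool_pos: [0.594, -0.07, 0.0325]
orientation: [179.9, -0.0, -92.9]
force: [-4.0, 0.5, 6.4]
opening: 0.0192
gripper_force: 30.0
```

send_rows --plan '[[[0,0,0,0,0,0],[0,0,0,0,0,0]]]'

```text
clock: 19.88
tool_pos: [0.594, -0.07, 0.0325]
orientation: [179.9, -0.0, -92.9]
force: [-3.0, 0.6, 6.6]
opening: 0.0197
gripper_force: 30.0
```

send_rows --plan '[[[0,-0.1,-0.15,0,0,0],[0,-0.2,-0.15,0,0,0],[0,-0.2,-0.1,0,0,0],[0,-0.2,-0.1,0,0,0]]]'

```text
clock: 20.22
tool_pos: [0.5968, -0.07, 0.0332]
orientation: [180.0, -0.0, -92.9]
force: [-0.6, -0.3, -0.3]
opening: 0.0195
gripper_force: 30.0
```

Run:
```python
from h import *
s=snap("wrist","w8");o=ctrl.get_obs();print(o["tool_pos"],o["force"])
cv2.imwrite("pics/w8c.png",cv2.resize(s["img"][170:360,180:460,::-1],None,fx=2.5,fy=2.5,interpolation=cv2.INTER_CUBIC))
```

```text
[ 0.59671788 -0.0700015   0.03325867] [ 1.10371836 -0.48512031  0.8260417 ]
```

View pics/w8c.png

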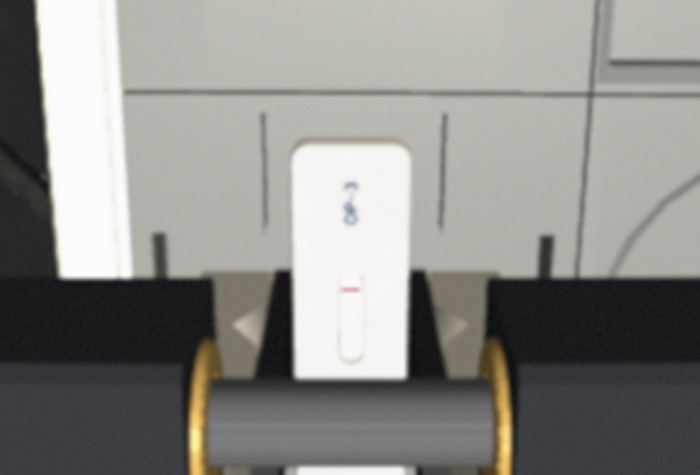

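w8c: the cassette is centred in the slot (352 vs 354), within about 1 mm of the floor, unloaded. Set down and release slightly.

send_rows --plan '[[[0,0,0.05,0,0,0],[0,0,0.05,0,0,0]]]'

```text
clock: 20.43
tool_pos: [0.5966, -0.07, 0.0328]
orientation: [180.0, -0.0, -92.9]
force: [-0.4, -0.2, -0.1]
opening: 0.0194
gripper_force: 30.0
```

send_rows --plan '[[[0,0,0,0,0,0],[0,0,0,0,0,0],[0,0,0,0,0,0],[0,0,-0.3,0,0,0],[0,0,-1,0,0,0],[0,0,-2,0,0,0]]]' --fingers 0.27

```text
clock: 20.93
tool_pos: [0.5962, -0.0701, 0.0531]
orientation: [179.9, -0.0, -92.9]
force: [0.2, 0.0, 0.1]
opening: 0.0236
gripper_force: 0.0
```

send_rows --plan '[[[0,0,-2,0,0,0],[0,0,-5,0,0,0],[0,0,-8.5,0,0,0],[0,0,-12,0,0,0],[0,0,-16,0,0,0],[0,0,-20,0,0,0],[0,0,-23,0,0,0],[0,0,-23,0,0,0]]]' --fingers 1

```text
clock: 21.6
tool_pos: [0.5995, -0.0705, 0.2926]
orientation: [-179.3, 0.0, -92.9]
force: [1.5, -0.5, 0.8]
opening: 0.0715
gripper_force: 0.0
```

Run:
```python
from h import *
s=snap("wrist","w9");print(rel([.5135,-.151,.19],0),ctrl.get_obs()["orientation"])
P=np.array([.5957,-.0698]); x,y=pix(s,[[*P,.037]])[0].astype(int);print(x,y)
print("cas",rect(s,(x-60,y-60,x+30,min(y+60,275)),.037,lo=225))
```

```text
(array([8.52, 8.16, 9.81]), np.float64(-2.9), array([ 1.19262435e+01,  1.15217921e+01, -3.68006745e+00,  6.29783121e-02,
       -7.42887382e+01, -1.48223106e+01])) [-1.79492009e+02  7.15601690e-02 -9.28789655e+01]
326 193
cas (array([596.9, -68.8]), array([68.8, 19. ]), 87.0)
```

Cassette measured at (0.597,-0.069), in place. Now the bottle back to its well.

send_rows --plan '[[[2,2,0,0,0,0],[4.5,4.3,0,0,0,0],[7,6.6,0,0,0,0],[8.4,7.9,2,0,0,0],[8.5,8,5,0,0,0],[8.5,8,8,0,0,0],[8.5,8,9.5,0,0,0],[8.5,8,9.5,0,0,0]]]'

```text
clock: 22.32
tool_pos: [0.5095, -0.1508, 0.1846]
orientation: [179.6, 0.0, -93.0]
force: [-0.7, 0.6, -0.2]
opening: 0.0875
gripper_force: 0.0
```

send_rows --plan '[[[0,0,0,0,0,0],[0,0,0,0,0,0]]]'

```text
clock: 22.48
tool_pos: [0.5133, -0.1509, 0.1894]
orientation: [-179.9, -0.0, -92.9]
force: [0.8, -0.7, 1.7]
opening: 0.0878
gripper_force: 0.0
```

Run:
```python
from h import *
print(rel([.5135,-.151,.088],-2.9),ctrl.get_obs()["tool_pos"])
```

```text
(array([ 0.000e+00, -1.000e-02,  1.014e+01]), np.float64(0.0), array([ 4.64503665e+00,  8.96958358e+00, -2.01592194e+01,  3.57884519e-02,
       -6.07884572e+01, -7.53798225e+00])) [ 0.51327616 -0.15093547  0.18943859]
```

send_rows --plan '[[[0,0,2,0,0,0],[0,0,5,0,0,0],[0,0,8,0,0,0],[0,0,9.5,0,0,0],[0,0,10.1,0,0,0],[0,0,10.1,0,0,0],[0,0,10.1,0,0,0]]]'

```text
clock: 23.07
tool_pos: [0.5138, -0.1508, 0.0885]
orientation: [-179.9, -0.0, -92.9]
force: [-0.2, -0.0, 0.5]
opening: 0.0879
gripper_force: 0.0
```

send_rows --plan '[[[0,0,0,0,0,0],[0,0,0,0,0,0],[0,0,0,0,0,0],[0,0,0,0,0,0],[0,0,0,0,0,0],[0,0,0,0,0,0],[0,0,0,0,0,0],[0,0,0,0,0,0]]]' --fingers 0.3

```text
clock: 23.73
tool_pos: [0.5128, -0.1509, 0.0873]
orientation: [-180.0, -0.0, -92.9]
force: [0.7, -0.9, 2.1]
opening: 0.0516
gripper_force: 30.0
```

send_rows --plan '[[[0,0,-0.5,0,0,0],[0,0,-2,0,0,0],[0,0,-4,0,0,0],[-1.5,0,-5.5,0,0,0],[-4,0,-5.5,0,0,0],[-6.5,-0.1,-5.5,0,0,0],[-8.2,-0.15,-5.5,0,0,0],[-8.45,-0.15,-5.5,0,0,0]]]'

```text
clock: 24.4
tool_pos: [0.5183, -0.0645, 0.1423]
orientation: [180.0, 0.0, -92.8]
force: [-0.7, -0.0, -2.3]
opening: 0.0518
gripper_force: 30.0
```

send_rows --plan '[[[0,0,0,0,0,0],[0,0,0,0,0,0],[0,0,0,0,0,0]]]'

```text
clock: 24.65
tool_pos: [0.518, -0.0671, 0.1419]
orientation: [180.0, -0.0, -92.9]
force: [-1.1, -0.2, -2.3]
opening: 0.0515
gripper_force: 30.0
```

Run:
```python
from h import *
print(rel([.519,-.0665,.071],-2.9),ctrl.get_obs()["tool_pos"])
```

```text
(array([-0.07, -0.1 ,  7.09]), np.float64(-0.0), array([ 1.41586326e+01,  1.04878309e+01, -2.51915402e+01, -1.45433003e-03,
       -5.43592153e+01, -1.70823927e+01])) [ 0.51798449 -0.06712859  0.14191042]
```

send_rows --plan '[[[0,-0.1,1,0,0,0],[0,-0.1,2.5,0,0,0],[0,-0.1,4,0,0,0],[0,-0.1,5.3,0,0,0],[0,-0.1,6.3,0,0,0],[0,-0.1,6.9,0,0,0],[0,-0.1,7.2,0,0,0],[0,-0.1,7.2,0,0,0]]]'

```text
clock: 25.32
tool_pos: [0.5192, -0.0669, 0.0697]
orientation: [180.0, -0.0, -92.9]
force: [0.0, -0.5, -2.0]
opening: 0.0513
gripper_force: 30.0
```

send_rows --plan '[[[0,0,0.05,0,0,0],[0,0,0.05,0,0,0]]]'

```text
clock: 25.48
tool_pos: [0.5197, -0.0665, 0.0699]
orientation: [-179.9, 0.0, -92.9]
force: [-0.3, 0.2, -1.8]
opening: 0.0517
gripper_force: 30.0
```

send_rows --plan '[[[0,0,0,0,0,0],[0,0,0,0,0,0],[0,0,0,0,0,0],[0,0,0,0,0,0],[0,0,0,0,0,0]]]' --fingers 0.85

```text
clock: 25.9
tool_pos: [0.5195, -0.0665, 0.0698]
orientation: [-180.0, 0.0, -92.9]
force: [-1.2, 0.1, -0.5]
opening: 0.0734
gripper_force: 0.0
```

send_rows --plan '[[[0,0,-2,0,0,0],[0,0,-5,0,0,0],[0,0,-8.5,0,0,0],[0,0,-12,0,0,0],[0,0,-16,0,0,0],[0,0,-20,0,0,0],[0,0,-22,0,0,0],[0,0,-22,0,0,0]]]' --fingers 1

```text
clock: 26.57
tool_pos: [0.5217, -0.0667, 0.2956]
orientation: [-179.5, 0.1, -92.9]
force: [1.4, 0.2, 0.1]
opening: 0.0877
gripper_force: 0.0
```

Run:
```python
from h import *
print(rel([.4955,.3625,.29],-7.2),ctrl.get_obs()["tool_pos"])
```

```text
(array([-42.73,   4.76,   0.56]), np.float64(4.3), array([ 14.18635034,   3.77233767, -11.97308979,   0.10626094,
       -73.71973061, -17.08025969])) [ 0.52165575 -0.06666002  0.2956108 ]
```

send_rows --plan '[[[-2,0.2,0,0,0,2],[-5.5,0.5,0,0,0,4.3],[-9.2,0.9,0,0,0,4.3],[-13,1.3,0,0,0,4.3],[-17,1.7,0,0,0,4.3],[-21,2.2,0,0,0,4.3],[-25,2.6,0,0,0,4.3],[-28,3,0,0,0,4.3]]]'

```text
clock: 27.23
tool_pos: [0.5029, 0.2173, 0.2893]
orientation: [180.0, 0.0, -97.1]
force: [0.7, -0.1, 0.4]
opening: 0.0879
gripper_force: 0.0
```

Run:
```python
from h import *
print(rel([.4955,.3625,.29],-7.2),ctrl.get_obs()["tool_pos"])
```

```text
(array([-14.32,   2.54,  -0.07]), np.float64(0.1), array([ 4.38551670e+01,  6.48234166e+00, -9.70209198e+00, -1.23244372e-02,
       -7.38113607e+01, -5.09941382e+01])) [0.50287021 0.21728887 0.28925386]
```

send_rows --plan '[[[-3,0.5,1,0,0,0],[-6.5,1.1,3,0,0,0],[-10,1.8,6,0,0,0],[-12.5,2.3,9,0,0,0],[-13.8,2.5,11,0,0,0],[-13.8,2.5,12,0,0,0],[-13.8,2.5,12,0,0,0],[-13.8,2.5,12,0,0,0]]]'

```text
clock: 27.9
tool_pos: [0.4959, 0.3541, 0.1694]
orientation: [180.0, -0.1, -97.2]
force: [-0.2, -0.2, 1.2]
opening: 0.0875
gripper_force: 0.0
```

Run:
```python
from h import *
s=snap("wrist","w10");x,y=pix(s,[[.4955,.3625,.017]])[0].astype(int);print(x,y)
print(rect(s,(x-70,y-70,x+70,min(y+70,278)),.017))
print(rel([.4955,.3625,.012],-7.2),ctrl.get_obs()["tool_pos"])
```

```text
322 225
(array([495.6, 362.5]), array([67.7, 62.1]), 82.8)
(array([-0.8 ,  0.22, 15.86]), np.float64(-0.0), array([ 5.38553798e+01,  1.67981766e+01, -1.24036872e+01,  3.58597909e-02,
       -6.07521934e+01, -6.10782831e+01])) [0.49650352 0.35423275 0.170608  ]
```

send_rows --plan '[[[-0.4,0.1,2,0,0,0],[-0.8,0.1,5,0,0,0],[-0.8,0.15,8,0,0,0],[-0.8,0.15,11,0,0,0],[-0.8,0.15,13.5,0,0,0],[-0.8,0.15,15,0,0,0],[-0.8,0.15,15.4,0,0,0],[-0.8,0.15,15.4,0,0,0]]]'

```text
clock: 28.62
tool_pos: [0.4961, 0.3623, 0.0161]
orientation: [-180.0, 0.0, -97.2]
force: [0.3, 0.1, 0.1]
opening: 0.0872
gripper_force: 0.0
```

send_rows --plan '[[[0,0,0,0,0,0],[0,0,0,0,0,0]]]'

```text
clock: 28.78
tool_pos: [0.4966, 0.3636, 0.0177]
orientation: [-179.9, 0.2, -97.2]
force: [-0.8, -0.2, 0.9]
opening: 0.0878
gripper_force: 0.0
```

Run:
```python
from h import *
print(rel([.4955,.3625,.0105],-7.2),ctrl.get_obs()["tool_pos"])
```

```text
(array([0.13, 0.1 , 0.72]), np.float64(-0.0), array([ 5.43793199e+01,  2.66007015e+01, -2.07528151e+01,  2.47816098e-02,
       -4.24504646e+01, -6.16020681e+01])) [0.49660464 0.36361424 0.01773741]
```

send_rows --plan '[[[0.1,0.1,0.4,0,0,0],[0.1,0.1,0.65,0,0,0],[0.1,0.1,0.65,0,0,0],[0.1,0.1,0.65,0,0,0]]]'

```text
clock: 29.12
tool_pos: [0.4943, 0.3619, 0.0092]
orientation: [-180.0, 0.0, -97.2]
force: [0.1, 0.6, 0.2]
opening: 0.0878
gripper_force: 0.0
```

send_rows --plan '[[[0,0,0,0,0,0],[0,0,0,0,0,0],[0,0,0,0,0,0],[0,0,0,0,0,0],[0,0,0,0,0,0],[0,0,0,0,0,0]]]' --fingers 0.5

```text
clock: 29.62
tool_pos: [0.4944, 0.3619, 0.0091]
orientation: [-180.0, 0.0, -97.2]
force: [-0.3, -0.1, -0.1]
opening: 0.0618
gripper_force: 30.0
```

send_rows --plan '[[[0,0,0,0,0,0],[0,0,-0.5,0,0,0],[0,0,-2,0,0,0],[0,0,-5,0,0,0],[0,0,-8.5,0,0,0],[0,0,-12,0,0,0],[0,0,-16,0,0,0],[0,0,-20,0,0,0]]]'

```text
clock: 30.28
tool_pos: [0.4939, 0.3613, 0.2111]
orientation: [180.0, -0.0, -97.2]
force: [1.7, 1.6, -1.2]
opening: 0.062
gripper_force: 30.0
```

Run:
```python
from h import *
print(rel([.515,-.151,.24],-2.8),ctrl.get_obs()["tool_pos"])
```

```text
(array([50.56, -8.51, -2.87]), np.float64(-4.4), array([ 5.44465625e+01,  1.52715734e+01, -8.92327988e+00, -6.59396328e-03,
       -6.58388948e+01, -6.16450320e+01])) [0.49390004 0.36126818 0.21109303]
```

send_rows --plan '[[[2,-0.3,-1,0,0,-2],[5,-0.8,-2,0,0,-4.4],[8.5,-1.4,-3,0,0,-4.4],[12,-2,-3.5,0,0,-4.4],[16,-2.7,-3.5,0,0,-4.4],[20,-3.4,-3.5,0,0,-4.4],[24,-4,-3.5,0,0,-4.4],[28,-4.7,-3.5,0,0,-4.4]]]'

```text
clock: 30.95
tool_pos: [0.5052, 0.0763, 0.2447]
orientation: [-180.0, 0.0, -92.8]
force: [1.2, -0.5, -0.8]
opening: 0.0612
gripper_force: 30.0
```

Run:
```python
from h import *
print(rel([.515,-.151,.24],-2.8),ctrl.get_obs()["tool_pos"])
```

```text
(array([22.66, -2.07,  0.46]), np.float64(0.0), array([ 3.06326160e+01,  4.23785996e+00, -1.80778374e+01, -7.37142519e-03,
       -6.76407737e+01, -3.34009997e+01])) [0.50522684 0.07632485 0.24465805]
```

send_rows --plan '[[[3.5,-0.3,0,0,0,0],[7.5,-0.6,0,0,0,0],[11.5,-1,0,0,0,0],[15.5,-1.4,0,0,0,0],[19,-1.8,0,0,0,0],[21.5,-2,0,0,0,0],[22.2,-2,0,0,0,0],[22.2,-2,0,0,0,0]]]'

```text
clock: 31.62
tool_pos: [0.5145, -0.1464, 0.2441]
orientation: [180.0, -0.0, -93.0]
force: [-0.1, 0.0, -0.7]
opening: 0.0616
gripper_force: 30.0
```

send_rows --plan '[[[0,0,2,0,0,0],[0,0,5.5,0,0,0],[0,0,9,0,0,0],[0,0,12.5,0,0,0],[0,0,15.5,0,0,0],[0,0,17,0,0,0],[0,0,17.2,0,0,0],[0,0,17.2,0,0,0]]]'

```text
clock: 32.28
tool_pos: [0.5148, -0.1438, 0.0717]
orientation: [179.9, -0.0, -92.7]
force: [1.1, -0.4, -0.3]
opening: 0.0614
gripper_force: 30.0
```

send_rows --plan '[[[0,0,0,0,0,0],[0,0,0,0,0,0]]]'

```text
clock: 32.45
tool_pos: [0.5163, -0.1442, 0.0738]
orientation: [-179.8, 0.0, -92.8]
force: [-0.0, -0.2, -0.6]
opening: 0.0615
gripper_force: 30.0
```

Run:
```python
from h import *
s=snap("wrist","w11");print(rel([.5152,-.1506,.040],-2.8),ctrl.get_obs()["tool_pos"])
cv2.imwrite("pics/w11c.png",cv2.resize(s["img"][110:370,140:500,::-1],None,fx=2,fy=2,interpolation=cv2.INTER_CUBIC))
```

```text
(array([0.64, 0.08, 3.37]), np.float64(0.0), array([ 5.36335312e+00,  1.62516231e+01, -2.81921459e+01,  1.46551762e-02,
       -4.53860796e+01, -8.14641974e+00])) [ 0.51624323 -0.1442463   0.07374006]
```

View pics/w11c.png

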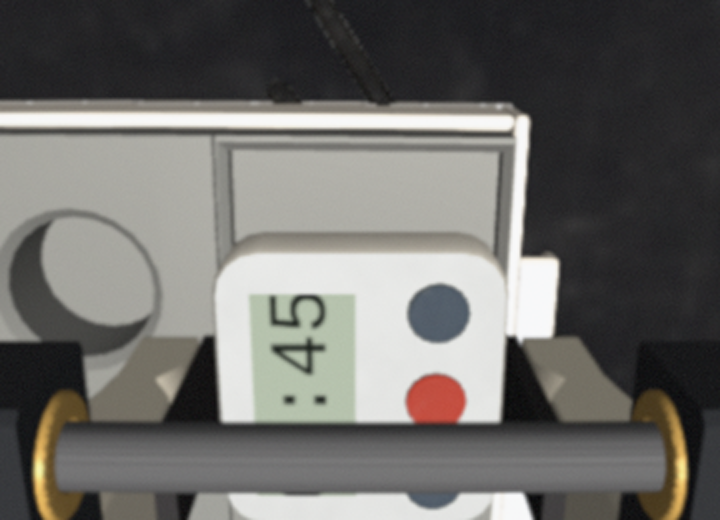

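w11c: the timer (216–505) is aligned over the pocket (216–514) and needs about 6 mm more in -y, as computed. Lowering.

send_rows --plan '[[[0.3,0.1,0,0,0,0],[0.6,0.1,0.3,0,0,0],[0.65,0.1,1,0,0,0],[0.65,0.1,1.8,0,0,0],[0.65,0.1,2.6,0,0,0],[0.65,0.1,3.1,0,0,0],[0.65,0.1,3.2,0,0,0],[0.65,0.1,3.2,0,0,0]]]'

```text
clock: 33.17
tool_pos: [0.5132, -0.151, 0.0392]
orientation: [179.9, -0.0, -92.8]
force: [-0.1, -0.1, -0.6]
opening: 0.0616
gripper_force: 30.0
```

send_rows --plan '[[[0,0,0,0,0,0],[0,0,0,0,0,0]]]'

```text
clock: 33.33
tool_pos: [0.5137, -0.1509, 0.0398]
orientation: [180.0, -0.0, -92.8]
force: [-0.5, 0.9, -0.9]
opening: 0.0617
gripper_force: 30.0
```

send_rows --plan '[[[0,0,0.08,0,0,0],[0,0,0.08,0,0,0],[0,0,0.08,0,0,0]]]'

```text
clock: 33.58
tool_pos: [0.5138, -0.1509, 0.0392]
orientation: [180.0, -0.0, -92.8]
force: [-0.5, -0.4, -0.9]
opening: 0.0618
gripper_force: 30.0
```

send_rows --plan '[[[0,0,0,0,0,0],[0,0,0,0,0,0],[0,0,0,0,0,0],[0,0,0,0,0,0],[0,0,-0.5,0,0,0],[0,0,-2,0,0,0],[0,0,-5,0,0,0],[0,0,-8,0,0,0]]]' --fingers 0.8

```text
clock: 34.25
tool_pos: [0.5128, -0.151, 0.1198]
orientation: [179.9, -0.0, -92.8]
force: [1.2, -0.3, 0.3]
opening: 0.0702
gripper_force: 0.0
```

send_rows --plan '[[[0,0,-3,0,0,0],[0,0,-7,0,0,0],[0,0,-11,0,0,0],[0,0,-15,0,0,0],[0,0,-15,0,0,0],[0,0,-15,0,0,0]]]' --fingers 0.6

```text
clock: 34.75
tool_pos: [0.5149, -0.151, 0.2726]
orientation: [-179.7, 0.0, -92.8]
force: [-0.9, 0.5, -1.1]
opening: 0.0528
gripper_force: 0.0
```

Run:
```python
from h import *
s=snap("wrist","w12");o=ctrl.get_obs();print(o["tool_pos"],o["joint_pos"].round(1))
x,y=pix(s,[[.5152,-.1506,.047]])[0].astype(int);print(x,y)
print(rect(s,(x-55,y-60,x+45,min(y+60,275)),.047,lo=200))
cv2.imwrite("pics/w12c.png",s["img"][:290,150:600,::-1])
```

```text
[ 0.51380159 -0.15083709  0.27041955] [  4.6   5.7 -13.   -0.  -71.1  -7.4]
321 198
(array([ 514.1, -149.4]), array([63.3, 59.7]), 87.3)
```

View pics/w12c.png

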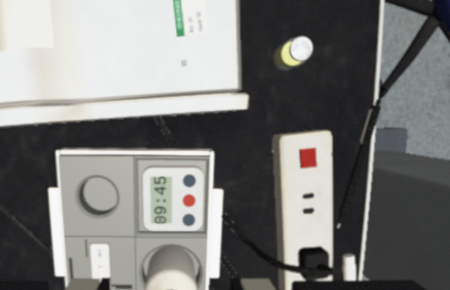

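w12c: the timer is seated in its pocket (172,198), the bottle stands in its well (170,275), the cassette is in its slot (98,260), and the short vial's cap is at (301,49). I miscounted: that was the 15th view, one over the limit of 14, so the rest is numeric only. Triangulating the vial cap from stored and live pictures.

Run:
```python
from h import *
from scipy.optimize import least_squares
def cap(s,box,lo=170):
    x0,y0,x1,y1=box;im=s["img"][y0:y1,x0:x1].astype(int)
    m=((im.min(2)>lo)&(im.max(2)-im.min(2)<30)).astype(np.uint8)
    n,l,st,c=cv2.connectedComponentsWithStats(m);i=1+np.argmax(st[1:,4]);return st[i],c[i]+[x0,y0]
obs=[]
for f,b in(("w12",(430,25,475,75)),("w4",(420,40,470,85)),("top",(452,300,475,322))):
    s=ld(f);st,c=cap(s,b);print(f,st,c);obs.append((s,c))
r=least_squares(lambda P:np.concatenate([(pix(s,[P])[0]-c) for s,c in obs]),[.395,-.28,.055]);print("short cap",r.x,r.fun.round(1))
obs=[]
for f,b in(("w1",(355,215,390,255)),("w5",(365,115,425,170)),("w2",(605,75,640,120)),("top",(244,305,264,324))):
    s=ld(f);st,c=cap(s,b);print(f,st,c);obs.append((s,c))
r=least_squares(lambda P:np.concatenate([(pix(s,[P])[0]-c) for s,c in obs]),[.37,.26,.06]);print("tall cap",r.x,r.fun.round(1))
# analyzer edge near corner, triangulated w4/w12
obs=[(ld("w4"),(395,107)),(ld("w12"),(398,107))]
```

```text
w12 [ 11  12  22  24 406] [450.98029557  48.01970443]
w4 [ 18  10  20  21 344] [447.06104651  59.87790698]
top [ 9  6  8  8 47] [464.29787234 309.55319149]
short cap [ 0.39233443 -0.28440596  0.05482915] [-0.   0.   0.1 -0.1 -0.  -0. ]
w1 [ 10  18  19  18 273] [374.15384615 241.18315018]
w5 [  18   10   36   37 1049] [400.46711153 143.37368923]
w2 [ 10   9  25  29 597] [627.42378559  97.8358459 ]
top [ 5  5  8  8 50] [252.74 313.84]
tall cap [0.3692352  0.25558473 0.06239893] [ 0.2 -0.2  0.2  0.1 -0.1  0.  -0.3 -0.3]
```

Run:
```python
from h import *
from scipy.optimize import least_squares
obs=[(ld("w4"),(396,105)),(ld("w12"),(398,100))]
r=least_squares(lambda P:np.concatenate([(pix(s,[P])[0]-np.array(c)) for s,c in obs]),[.45,-.24,.1]);print("analyzer corner",r.x,r.fun.round(1))
t=ld("top")
for z in(.03,.08,.12):print(z,world(t,[(513,287),(516,340),(443,283)],z).round(3).tolist())
print(rel([.3925,-.19,.27],90))
```

```text
analyzer corner [ 0.44727533 -0.24003391  0.09140114] [ 0.1  0.3 -0.1 -0.2]
0.03 [[0.454, -0.423, 0.03], [0.318, -0.424, 0.03], [0.46, -0.238, 0.03]]
0.08 [[0.451, -0.402, 0.08], [0.321, -0.402, 0.08], [0.457, -0.225, 0.08]]
0.12 [[0.449, -0.384, 0.12], [0.323, -0.385, 0.12], [0.454, -0.214, 0.12]]
(array([4.510e+00, 1.192e+01, 1.000e-02]), np.float64(87.2), array([ 4.61277988e+00,  5.73234493e+00, -1.29975991e+01, -2.09652076e-02,
       -7.11349016e+01, -7.41206119e+00]))
```

send_rows --plan '[[[0.5,1.5,0,0,0,7],[1.2,3.2,0,0,0,14],[1.9,5,0,0,0,21],[2.6,7,0,0,0,28],[3.4,9,0,0,0,35],[4,10.6,0,0,0,42],[4.4,11.6,0,0,0,49],[4.5,11.9,0,0,0,56]]]'

```text
clock: 35.47
tool_pos: [0.3902, -0.1904, 0.2681]
orientation: [179.9, -0.1, -149.2]
force: [1.2, 0.7, -0.1]
opening: 0.0523
gripper_force: 0.0
```

send_rows --plan '[[[0,0,0,0,0,7],[0,0,0,0,0,14],[0,0,0,0,0,21],[0,0,0,0,0,28],[0,0,0,0,0,31.2],[0,0,0,0,0,31.2],[0,0,0,0,0,31.2]]]'

```text
clock: 36.05
tool_pos: [0.3921, -0.19, 0.2683]
orientation: [180.0, -0.1, -179.9]
force: [-0.2, -0.2, 0.0]
opening: 0.0526
gripper_force: 0.0
```

Run:
```python
from h import *
o=ctrl.get_obs();print(rel([.3925,-.2845,.12],90),o["tool_pos"],o["orientation"])
```

```text
(array([-0.05, -9.45, 14.82]), np.float64(0.1), array([ 2.49585810e-01, -4.36870807e+00, -2.35488782e+01, -1.19854978e-02,
       -7.09399779e+01, -9.01189267e+01])) [ 0.39206459 -0.19001919  0.26826295] [ 1.79988929e+02 -1.20171713e-01 -1.79873255e+02]
```

send_rows --plan '[[[0,-2,1,0,0,0],[0,-5,3,0,0,0],[0,-8,6,0,0,0],[0,-9.4,9,0,0,0],[0,-9.4,12,0,0,0],[0,-9.4,14,0,0,0],[0,-9.4,14.8,0,0,0],[0,-9.4,14.8,0,0,0]]]'

```text
clock: 36.72
tool_pos: [0.3912, -0.2837, 0.1192]
orientation: [179.9, -0.3, -179.9]
force: [-0.2, 0.2, 0.1]
opening: 0.0526
gripper_force: 0.0
```

send_rows --plan '[[[0,0,0,0,0,0],[0,0,0,0,0,0],[0,0,0,0,0,0]]]'

```text
clock: 36.97
tool_pos: [0.3938, -0.2842, 0.1228]
orientation: [-180.0, 0.2, -179.9]
force: [-0.2, 0.6, 0.9]
opening: 0.0528
gripper_force: 0.0
```

Run:
```python
from h import *
from scipy.optimize import least_squares
s=snap("wrist","w13");o=ctrl.get_obs();print(rel([.3925,-.2845,.030],90),o["tool_pos"])
x0,y0,x1,y1=250,120,400,285;im=s["img"][y0:y1,x0:x1].astype(int)
m=((im.min(2)>170)&(im.max(2)-im.min(2)<30)).astype(np.uint8)
n,l,st,c=cv2.connectedComponentsWithStats(m)
for i in range(1,n):
    if st[i,4]>100:print(st[i],c[i]+[x0,y0],world(s,c[i]+[x0,y0],.054))
print(pix(s,[[.3925,-.2845,.055]]))
```

```text
(array([ 0.14, -0.03,  9.27]), np.float64(0.1), array([-1.25460950e+01,  8.22963648e+00, -3.10536088e+01,  1.27303696e-02,
       -5.05651681e+01, -7.74091751e+01])) [ 0.39365177 -0.28416119  0.12266778]
[ 53 109  33  32 837] [318.83034648 244.73596177] [[ 0.39246153 -0.28448842  0.054     ]]
[[318.80583176 245.30568446]]
```

send_rows --plan '[[[0.1,0,1.5,0,0,0],[0.15,0,4,0,0,0],[0.15,0,6.5,0,0,0],[0.15,0,8.3,0,0,0],[0.15,0,9.1,0,0,0],[0.15,0,9.2,0,0,0],[0.15,0,9.2,0,0,0],[0.15,0,9.2,0,0,0]]]'

```text
clock: 37.68
tool_pos: [0.3922, -0.2844, 0.0305]
orientation: [-180.0, 0.1, -180.0]
force: [-0.3, 0.7, -0.0]
opening: 0.0528
gripper_force: 0.0
```

send_rows --plan '[[[0,0,0,0,0,0],[0,0,0,0,0,0],[0,0,0,0,0,0],[0,0,0,0,0,0],[0,0,0,0,0,0],[0,0,0,0,0,0]]]' --fingers 0.15

```text
clock: 38.18
tool_pos: [0.3914, -0.2841, 0.0295]
orientation: [-180.0, 0.0, -180.0]
force: [-0.0, -0.0, 1.8]
opening: 0.0244
gripper_force: 30.0
```

send_rows --plan '[[[0,0,-0.5,0,0,0],[0,0,-2,0,0,0],[0,0,-4.5,0,0,0],[0,0,-7.5,0,0,0],[0,0,-11,0,0,0],[0,0,-14.5,0,0,0],[0,0,-17,0,0,0],[0,0,-18,0,0,0]]]'

```text
clock: 38.85
tool_pos: [0.3927, -0.2848, 0.2138]
orientation: [-179.9, 0.3, -180.0]
force: [0.3, -0.7, -0.9]
opening: 0.0243
gripper_force: 30.0
```

send_rows --plan '[[[0,1.5,0,0,0,0],[0,4,0,0,0,0],[0,7,0,0,0,-7],[-1,9.5,0,0,0,-14],[-3,11,0,0,0,-21],[-6,12,0,0,0,-28],[-9,12.5,0,0,0,-35],[-12,12.9,0,0,0,-42]]]'

```text
clock: 39.52
tool_pos: [0.5121, -0.1541, 0.2093]
orientation: [180.0, 0.0, -137.6]
force: [-0.3, 0.3, 0.5]
opening: 0.0243
gripper_force: 30.0
```

Run:
```python
from h import *
o=ctrl.get_obs();print(rel([.5918,-.1545,.20],-2.8),o["tool_pos"],o["orientation"],o["opening"])
```

```text
(array([-5.85, -5.41,  0.93]), np.float64(-44.8), array([ 4.26271666e+00,  8.06783344e+00, -1.84581537e+01, -1.63629971e-02,
       -6.34672200e+01, -5.18401829e+01])) [ 0.51211807 -0.15406394  0.20931027] [ 1.79992685e+02  1.43861335e-02 -1.37584776e+02] 0.024314593270733452
```

send_rows --plan '[[[-1,-1,0,0,0,-7],[-2.5,-2.3,0,0,0,-14],[-4,-3.7,0,0,0,-21],[-5.4,-5,0,0,0,-28],[-5.8,-5.4,0,0,0,-35],[-5.8,-5.4,0,0,0,-42],[-5.8,-5.4,0,0,0,-44.8],[-5.8,-5.4,0,0,0,-44.8]]]'

```text
clock: 40.18
tool_pos: [0.5901, -0.1563, 0.2084]
orientation: [179.9, 0.0, -93.1]
force: [0.4, -0.3, 0.1]
opening: 0.0243
gripper_force: 30.0
```

send_rows --plan '[[[0,0,1.5,0,0,0],[0,0,4,0,0,0],[0,0,7,0,0,0],[0,0,10,0,0,0],[0,0,11.5,0,0,0],[0,0,12,0,0,0],[0,0,12,0,0,0],[0,0,12,0,0,0]]]'

```text
clock: 40.85
tool_pos: [0.591, -0.1565, 0.09]
orientation: [-180.0, -0.0, -93.2]
force: [0.4, -0.1, 0.4]
opening: 0.0242
gripper_force: 30.0
```

Run:
```python
from h import *
o=ctrl.get_obs();print(rel([.5918,-.1545,.0425],-2.8),o["tool_pos"],o["orientation"],o["opening"])
```

```text
(array([-0.21, -0.07,  4.75]), np.float64(-0.4), array([ 3.46473387e+00,  2.13761649e+01, -1.75091798e+01,  2.77263908e-02,
       -5.10823190e+01, -6.71516038e+00])) [ 0.59095544 -0.15651449  0.0900144 ] [-1.79965365e+02 -1.76534571e-02 -9.32330201e+01] 0.024181708440775353
```

send_rows --plan '[[[-0.1,-0.1,0.3,0,0,0],[-0.2,-0.1,1,0,0,0],[-0.2,-0.1,1.9,0,0,0],[-0.2,-0.1,2.8,0,0,0],[-0.2,-0.1,3.7,0,0,0],[-0.2,-0.1,4.4,0,0,0],[-0.2,-0.1,4.7,0,0,0],[-0.2,-0.1,4.75,0,0,0]]]'

```text
clock: 41.52
tool_pos: [0.5911, -0.1546, 0.0413]
orientation: [179.9, -0.0, -93.2]
force: [-2.1, 1.2, 5.5]
opening: 0.0244
gripper_force: 30.0
```

send_rows --plan '[[[0,0,0.05,0,0,0],[0,0,0.05,0,0,0],[0,0,0.05,0,0,0]]]'

```text
clock: 41.77
tool_pos: [0.5911, -0.1546, 0.0413]
orientation: [179.9, -0.0, -93.2]
force: [-3.2, -0.2, 5.4]
opening: 0.0243
gripper_force: 30.0
```

Seated at the expected floor height. Opening only a little, since the timer is alongside, then retreating.

send_rows --plan '[[[0,0,-0.05,0,0,0],[0,0,-0.1,0,0,0]]]'

```text
clock: 41.93
tool_pos: [0.5917, -0.1544, 0.042]
orientation: [-180.0, 0.0, -93.2]
force: [-0.3, 0.9, -0.6]
opening: 0.0243
gripper_force: 30.0
```

send_rows --plan '[[[0,0,0,0,0,0],[0,0,0,0,0,0],[0,0,0,0,0,0],[0,0,0,0,0,0],[0,0,-0.5,0,0,0],[0,0,-1.5,0,0,0],[0,0,-3.5,0,0,0],[0,0,-6,0,0,0]]]' --fingers 0.4

```text
clock: 42.6
tool_pos: [0.5906, -0.1545, 0.1023]
orientation: [179.8, -0.0, -93.2]
force: [-0.1, -0.1, -0.1]
opening: 0.0348
gripper_force: 0.0
```

send_rows --plan '[[[-1,1,-3,0,0,0],[-3,2,-7,0,0,0],[-6,4,-11,0,0,0],[-9,5,-15,0,0,0],[-11,5,-18,0,0,0],[-12,5,-19,0,0,0],[-12,5,-19,0,0,0],[-12,5,-19,0,0,0]]]'

```text
clock: 43.27
tool_pos: [0.5489, -0.0307, 0.2954]
orientation: [-179.7, 0.1, -93.1]
force: [0.0, 0.3, 0.1]
opening: 0.0349
gripper_force: 0.0
```

Run:
```python
from h import *
from scipy.optimize import least_squares
print(ctrl.get_obs()["tool_pos"])
w=snap("wrist","w14");t=snap("top","top3");t0=ld("top")
V=[.592,-.1545,.067]
for n,s in(("w",w),("top",t)):
    x,y=pix(s,[V])[0];k=22 if n=="w" else 9;x0,y0=int(x-k),int(y-k);im=s["img"][y0:y0+2*k,x0:x0+2*k].astype(int)
    m=(im.min(2)>205).astype(np.uint8);N,l,st,c=cv2.connectedComponentsWithStats(m)
    for i in range(1,N):
        if st[i,4]>15:print(n,(x,y),st[i],c[i]+[x0,y0],world(s,c[i]+[x0,y0],.067).round(4))
def blue(s,b):
    hsv=cv2.cvtColor(s["img"],cv2.COLOR_RGB2HSV);m=(hsv[...,0]>100)&(hsv[...,0]<120)&(hsv[...,1]>150)&(hsv[...,2]>80)
    k=np.zeros_like(m);k[b[1]:b[3],b[0]:b[2]]=1;ys,xs=np.nonzero(m&k);return (xs.min()+xs.max())/2,(ys.min()+ys.max())/2,len(xs)
x,y=pix(w,[[.519,-.0665,.122]])[0].astype(int);b=blue(w,(x-40,max(y-40,0),x+40,y+40));print("bottle w",(x,y),b,world(w,b[:2],.122).round(4))
x,y=pix(t,[[.519,-.0665,.122]])[0].astype(int);b=blue(t,(x-12,y-12,x+12,y+12));print("bottle top",(x,y),b,world(t,b[:2],.122).round(4))
x,y=pix(w,[[.514,-.15,.047]])[0].astype(int);print("timer",x,y,rect(w,(x-50,max(y-55,0),x+45,y+60),.047,lo=200))
x,y=pix(w,[[.596,-.0695,.037]])[0].astype(int);print("cas",x,y,rect(w,(x-30,max(y-60,0),x+30,y+60),.037,lo=225))
d=lambda b:np.abs(t["img"].astype(int)-t0["img"])[b[1]:b[3],b[0]:b[2]].mean().round(2)
print("diff small bottle, tall vial",d((278,158,302,188)),d((244,304,266,324)))
```

```text
[ 0.54888303 -0.03066454  0.29539594]
w (np.float64(268.3021086801382), np.float64(69.35930090650785)) [ 12  12  22  23 397] [268.44332494  70.14105793] [[ 0.5919 -0.1538  0.067 ]]
top (np.float64(413.6197624503221), np.float64(230.74713567915495)) [ 7  8  6  6 29] [413.4137931  231.27586207] [[ 0.5906 -0.1539  0.067 ]]
bottle w (np.int64(354), np.int64(166)) (np.float64(353.0), np.float64(167.5), 799) [[ 0.5204 -0.0658  0.122 ]]
bottle top (np.int64(382), np.int64(255)) (np.float64(382.0), np.float64(253.5), 28) [[ 0.5227 -0.0649  0.122 ]]
timer 350 72 (array([ 516.5, -148.2]), array([69.9, 65. ]), 87.1)
cas 275 158 (array([597. , -68.6]), array([68.4, 19.4]), 87.1)
diff small bottle, tall vial 41.17 44.74
```

Run:
```python
from h import *
a,b,c=ld("top"),ld("top2"),ld("top3")
hs=lambda s:cv2.cvtColor(s["img"],cv2.COLOR_RGB2HSV)
for n,s in(("0",a),("2",b),("3",c)):
    print(n,s["img"][200:205,200:205].mean(),s["img"][304:324,244:266].mean((0,1)).round(),s["img"][158:188,278:302].mean((0,1)).round(), np.round(s["pose"][:3,3],4))
    h=hs(s);g=(h[...,0]>45)&(h[...,0]<90)&(h[...,1]>90);g[:140]=0;g[200:]=0;g[:,:270]=0;g[:,320:]=0;ys,xs=np.nonzero(g);print(" green",xs.mean() if len(xs) else None,ys.mean() if len(ys) else None,len(xs))
    m=s["img"].min(2)>170;k=np.zeros_like(m);k[300:328,240:270]=1;ys,xs=np.nonzero(m&k);print(" tall cap",xs.mean() if len(xs) else None,ys.mean() if len(xs) else None,len(xs))
```

```text
0 43.49333333333333 [84. 85. 78.] [93. 98. 86.] [0.3807 0.0721 1.1872]
 green 287.91379310344826 166.82758620689654 58
 tall cap 252.8235294117647 313.84313725490193 51
2 43.46666666666667 [88. 87. 77.] [94. 99. 86.] [0.3807 0.0721 1.1872]
 green 287.91525423728814 166.74576271186442 59
 tall cap 252.94545454545454 313.90909090909093 55
3 83.4 [96. 80. 66.] [101.  95.  79.] [0.3807 0.0721 1.1872]
 green 287.3888888888889 165.16666666666666 36
 tall cap None None 0
```

The top view is now partly covered by the arm. I'll check the two bystanders in the scene camera.

Run:
```python
from h import *
a=ld("scene");s=snap("scene","scene2")
for n,P,h in(("tall",[.369,.256,0],.064),("small",[.74,.172,0],.098)):
    q=pix(a,[P,[P[0],P[1],h]]);x0,x1=int(q[:,0].min()-9),int(q[:,0].max()+9);y0,y1=int(q[:,1].min()-4),int(q[:,1].max()+5)
    A,B=a["img"][y0:y1,x0:x1].astype(int),s["img"][y0:y1,x0:x1].astype(int);print(n,(x0,y0,x1,y1),np.abs(A-B).mean(),A.mean((0,1)).round(),B.mean((0,1)).round())
```

```text
tall (205, 226, 224, 257) 15.29881154499151 [103. 106.  91.] [89. 92. 77.]
small (330, 200, 350, 240) 7.389583333333333 [163. 166. 149.] [153. 160. 148.]
```

Both still stand there: the differences are small, and behind the vial they come from the cassette being gone. All four items are within about 3 mm of target, so I'm handing in.

```bash
python3 -c "
from plant import ctrl
print(ctrl.close_job())"
```

```text
the job is handed in; nothing more can be done
None
```

The kit is made up and handed in at about 43 s: bottle, vial, cassette and timer each measured within about 4 mm of their insert centres, and the small bottle and tall vial looked untouched in the last scene view; I viewed 15 pictures, one over the limit of 14, and the hand-in returned no verdict.

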